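# Make the bench wheel ready to run

## Robot

A 6-joint arm with a two-finger parallel gripper is mounted at the origin on the work surface. World frame = base frame: x ahead of the robot, y to its left, z up, the work surface at z = 0. Lengths are in m, angles in degrees, forces in N, time in s.
With the tool pointing down it reaches from about 0.35 to 0.725 m from the base axis. Payload 6 kg.
Tool frame: the origin (TCP) lies midway between the tips of the shut fingers; the grasp point (between the pads) lies 19 mm behind it (grip_point_offset is the distance from the TCP to the grasp point, in m); z points along the fingers, y is the line along which they close (so a half turn about z gives the same grasp; the last joint's range is limited). The gripper opens to 85 mm and grips with 20 to 120 N. Pads are 22 mm wide; open, the fingers measure 114 mm over their backs; the gripper's body (76 mm by 85 mm) begins 54 mm behind the grasp point. The pads swing forward as they close: fully open they stand 13 mm farther back than shut.
Start: joints at [92, 2.303, 4.859, 0, -92.561, -19.12], TCP at [0.177, 0.573, 0.231] pointing down, gripper open.
Joint ranges: [-146.85, 146.85], [-73.84, 115.35], [-62.03, 85.46], [-188.31, 113.3], [-161.28, -10.13], [-171.36, 171.36]. Speed limits (degrees/s): [147.25, 147.25, 172.46, 180, 180, 180].

## Interface

Orientations are given as [roll, pitch, yaw] about the fixed x, y, z axes, in that order (R = Rz(yaw) Ry(pitch) Rx(roll)).
In Python, from rig import observe, read_camera, camera_params, finish_job, grip_point_offset gives the robot as it stands. The module is installed in compiled form; this text tells all that it offers.
- The arm moves only by the shell command python3 -m inch 'ROWS'. ROWS is JSON, one flat list of numbers, 7 for each row, row after row: the shift along the tool's x, y, z as a fraction of full scale, then the turn, a rotation vector about the tool's x, y, z as a fraction of full scale, then the opening, from 0 (shut) to 1 (fully open). A call has 1 to 8 rows; each row is the pose to reach, as a shift and turn from the pose commanded when the call began, along the tool's axes at that moment; what a row does not reach only later rows make up. Full scale, the value 1, is 50 cm for a shift and pi/2 rad for a turn. A row lasts 1/10 s, in which the tool goes at most 50 mm and 8.59 degrees, less where a joint would pass 70% of its speed; a pose out of reach is approached as far as the arm can. A call with a number of a shift or a turn outside -1 to 1 is refused whole. A call with a gripper value outside its range is refused whole. The fingers move at their own pace and stop on an object; the grip force is fixed at half the most. Time passes only in rows, so rows that repeat a pose let the fingers close. It gives the time, the measured TCP pose, the force, the opening and the grip force at its end, in the units of the state.
- observe(): the state, without advancing time (a new reading comes with each control period).
- read_camera(name): name is "scene" or "top" or "wrist"; returns (picture, depth): 384x512x3 uint8, blue, green, red; 384x512 float32, m along the optical axis (not along the pixel's ray), 0 where there is no reading.
- camera_params(name): a dict with "intrinsics" (3x3 intrinsics, pixels), "R" (3x3) and "t" (3): a world point X has camera coordinates R X + t. Camera axes: x right, y down, z forward; pixel columns grow to the right and rows downward; lengths in m; the calibration is good to about 2 mm. A picture is of the moment at which its call begins: read the wrist's pose just before it. camera_params takes no time and is no camera call; for the wrist camera it gives the pose at the moment of the call.
- finish_job(): hands the job in; it is judged then, once.
The state is a dict: "time_s": time; "joint_pos": joint angles; "joint_velocities": joint speeds; "tau": joint torques, N m; "tool_pos": TCP position; "eef_rot": TCP orientation; "force": force on the tool from outside, world axes, zero at the start; "wrist_torque": the same for the moment, N m; "width": finger opening in m; "gripper_force": force on a finger pad.
Only numpy, scipy, OpenCV 4.12 (cv2) and the standard library are available. Lean on these libraries where they do the work, as an engineer would, in place of code of your own. Each camera call takes 0.05 s, during which the arm holds its last target. There are 200 camera calls.

## Task

Get the potter's bench wheel ready to run: first clear every hand tool off the wheel and lay it in the steel tool tray, then use the forked key, not the fingers, to turn all three bat screws clockwise until each is fully home against its stop. Stand the key back upright on its cork pad, and only then throw the speed lever from the stop end into its middle notch (the one with the tall brass ridges), leaving everything else on the bench where it is.

Things in the scene. Friction and masses are not known exactly. Their poses are not given: they have to be found in the camera images.
- casing: white box casing of the bench wheel, 340 x 340 x 66 mm, fixed; origin: centre of its underside on the table; lever housing (130 x 60 x 60 mm, grey) on its -y side. The lever side is 205 mm from the casing's centre
- head: round wheel head with white plaster bat, 310 mm across, 24 mm thick, fixed (braked) above the casing; origin: centre of its underside, axis z up; the bat's top is 24 mm above the origin. The three bat screws sit 120 mm from its centre, 120 degrees apart, each on a steel washer 64 mm across and 4 mm thick (washer top 28 mm above the origin)
- screw1 (a joint): turn of bat screw 1 in rad, growing clockwise seen from above; stop (fully home) at 2.4, where its bar points straight at the centre of the head. It is backed out by about 1.6 to 2.2 rad at the start, stays where it is left, and needs about 0.15 N m
- screw2 (a joint): the same for bat screw 2
- screw3 (a joint): the same for bat screw 3
- screw1_bar (a point): middle of the top face of bat screw 1's drive bar, on the screw's axis; the bar is 30 mm long (point x axis) x 9 mm thick (y) and stands 14 mm above the washer; z up; the point turns with the screw
- screw2_bar (a point): the same on bat screw 2
- screw3_bar (a point): the same on bat screw 3
- lever (a joint): speed lever angle in rad: 0 leans fully towards the casing's -x side (stop), 0.65 is upright in the middle notch between the tall brass ridges (run), 1.3 leans fully to +x; it stays where it is left, about 2 N at the knob
- lever_knob (a point): centre of the lever's black ball knob, 34 mm diameter, 115 mm from the hinge
- lever_hinge (a point): on the lever's hinge axis, which runs along the casing's y axis, 60 mm above the table; the knob swings in the casing's x-z plane over it
- tray: open steel tray, 240 (x) x 180 (y) x 28 mm high, walls and floor 5 mm, fixed; origin: centre of its underside
- pad: cork pad 130 x 130 x 6 mm, fixed, where the key stands; origin: centre of its underside
- key: forked steel key, 102 mm tall, 0.3 kg, stands upright by itself; origin: centre of its underside, z up. Foot 46 x 42 mm with a slot 13.5 mm wide and 18 mm deep along its x axis, open at both ends, that fits down over a screw's bar (feet then rest on the washer); at the top a flat black grip 50 (x) x 14 (y) mm, from 62 to 102 mm above the origin, to be pinched across y
- rib: dark wooden throwing rib, 85 (x) x 36 (y) x 12 mm; origin: centre of its underside
- knife: light wooden modelling knife, 148 mm long along x; handle 95 x 18 x 14 mm from x = -72 to +22 mm, thinner blade beyond; origin on its underside
- looptool: loop turning tool, 147 mm along x; square wooden handle 100 x 16 x 16 mm from x = -74 to +26 mm, steel loop 26 mm wide beyond; origin on its underside
- paddle: wooden paddle, 155 mm along x, 14 mm thick; handle 18 mm wide from x = -75 to +5 mm, blade 32 mm wide from +5 to +80 mm; origin on its underside
- cup: terracotta cup, 72 mm across, 75 mm high; bystander; origin: centre of its underside (so for all bystanders)
- jar: white jar with lid, 70 mm across, 100 mm high; bystander
- bowl: steel bowl, 120 mm across, 55 mm high; bystander
- block: plaster block 100 x 60 x 40 mm; bystander
Things that resemble listed ones, but are neither listed nor needed, are in the scene too. Several things have the shape of the knife; the one meant has the colours described above.

How it is judged (in metres and radians):
On the way, in this order (a step that is already met when the one before it is completed fails the run):
1. every hand tool lies in the tray (x of rib in the frame of tray between -0.112 and 0.112 m and y of rib in the frame of tray between -0.085 and 0.085 m and z of each of rib, knife, looptool, paddle in the frame of tray below 0.05 m and linear speed of each of rib, knife, looptool, paddle below 0.03 m/s and x of knife in the frame of tray between -0.112 and 0.112 m and y of knife in the frame of tray between -0.085 and 0.085 m and x of looptool in the frame of tray between -0.112 and 0.112 m and y of looptool in the frame of tray between -0.085 and 0.085 m and x of paddle in the frame of tray between -0.112 and 0.112 m and y of paddle in the frame of tray between -0.085 and 0.085 m), for 0.3 s.
2. all three bat screws are fully home (value of joint each of screw1, screw2, screw3 above 2.32 rad), for 0.1 s.
3. the key stands upright on its pad (x of key in the frame of pad between -0.05 and 0.05 m and y of key in the frame of pad between -0.05 and 0.05 m and z of key in the frame of pad below 0.012 m and angle between key's own z axis and vertical below 0.12 rad and linear speed of key below 0.03 m/s and contact force between the fingers and key below 0.3 N), for 0.2 s.
4. the lever is in its middle notch (value of joint lever between 0.55 and 0.75 rad), for 0.2 s.
At the end, for the whole second after the job is handed in: Every tool present rests in the tray (origin inside its walls, below 50 mm), the screws are within 0.08 rad of their stops, the key stands upright at rest on its pad (within 50 mm of its centre along each side), and the lever is within 0.1 rad of the middle notch (all of step 1 and all of step 2 and all of step 4 and x of key in the frame of pad between -0.05 and 0.05 m and y of key in the frame of pad between -0.05 and 0.05 m and z of key in the frame of pad below 0.012 m and angle between key's own z axis and vertical below 0.12 rad and linear speed of key below 0.03 m/s); the robot touches nothing.
It fails at once if a screw is gripped or pushed with the fingers (contact force between the fingers and screw1 above 8 N or contact force between the fingers and screw2 above 8 N or contact force between the fingers and screw3 above 8 N).
It fails at once if the lever is thrown while a screw is still loose (value of joint lever above 0.45 rad and value of joint any of screw1, screw2, screw3 below 2.25 rad).
It fails at once if a bystander is shifted by more than 50 mm or tipped over (distance of any of cup, jar, bowl, block from where it was at the start of the episode above 0.05 m or angle between any of cup, jar, bowl, block's own z axis and vertical above 0.6 rad).
Of rib, knife, looptool, paddle only 2 to 4 are there at a start; the rules pass over those that are not, and their reading is None.
At some moment in a run one of rib, knife, looptool, paddle may be knocked a few centimetres aside while the robot is not near it.
It also fails if it takes over 210 s, if anything falls off the work surface, if the arm or the gripper's body presses on something with over 40 N, if the wrist force passes 120 N, or if a joint passes its speed limit or range.

## Working session

There is one attempt and no reset: what is moved stays moved. The work goes in short steps, Python scripts to look and compute and a shell command to move; the robot and the scene stay as the last step left them, time stands still between calls to the robot, and variables do not carry over. Pictures are saved under pics/ and viewed, at most 14 in all, crops included, and the job is handed in when it is done.

```bash
mkdir -p pics; cat > h.py <<'E'
import numpy as np,cv2
from rig import *
from scipy.spatial.transform import Rotation as Ro
def cloud(n):
    p=camera_params(n); im,d=read_camera(n)
    K=np.array(p["intrinsics"]);R=np.array(p["R"]);t=np.array(p["t"])
    v,u=np.mgrid[:384,:512]
    c=np.stack([(u-K[0,2])/K[0,0]*d,(v-K[1,2])/K[1,1]*d,d],-1)
    W=(c-t)@R; W[d==0]=np.nan
    return im,W
def save(n,im): cv2.imwrite(f"pics/{n}.png",im)
def st():
    s=observe(); print(s["time_s"],np.round(s["tool_pos"],4),np.round(s["eef_rot"],2),np.round(s["joint_pos"],1),np.round(s["width"],4),np.round(s["force"],1))
E
python3 - <<'E'
from h import *
st(); print(grip_point_offset() if callable(grip_point_offset) else grip_point_offset)
for n in("top","scene"):
    im,W=cloud(n); np.save(n,W); cv2.imwrite(n+".png",im); save(n+"0",cv2.resize(im,(800,600),interpolation=cv2.INTER_CUBIC))
    print(n,np.round(W[::96,::128],3).tolist())
E
```

```text
0.0 [0.1765 0.5731 0.2303] [ 1.799e+02 -1.000e-02 -1.712e+01] [ 92.    2.3   4.8  -0.  -92.6 -19.1] 0.0857 [-0.5 -0.3 -0. ]
0.0187
top [[[1.5, 1.229, -0.754], [1.296, 0.504, -0.383], [1.463, -0.01, -0.757], [1.263, -0.52, -0.381]], [[0.803, 0.81, -0.001], [0.791, 0.4, 0.001], [0.781, -0.004, -0.003], [0.768, -0.404, 0.003]], [[0.495, 0.801, 0.005], [0.477, 0.371, 0.107], [0.469, 0.001, 0.103], [0.468, -0.391, 0.003]], [[0.2, 0.79, 0.014], [0.192, 0.4, 0.005], [0.183, 0.009, -0.002], [0.176, -0.38, 0.0]]]
scene [[[-0.922, -0.847, 0.113], [-1.614, -0.286, -0.392], [-1.595, 0.657, -0.54], [-0.719, 1.166, -0.108]], [[-0.674, -1.016, -0.232], [-0.234, -0.36, -0.002], [-0.067, 0.171, 0.008], [0.112, 0.689, 0.033]], [[-0.481, -1.277, -0.751], [0.26, -0.423, -0.001], [0.455, 0.007, 0.101], [0.534, 0.48, 0.002]], [[0.184, -1.197, -0.643], [0.622, -0.468, 0.003], [0.758, -0.086, 0.062], [0.86, 0.311, 0.004]]]
```

View pics/top0.png

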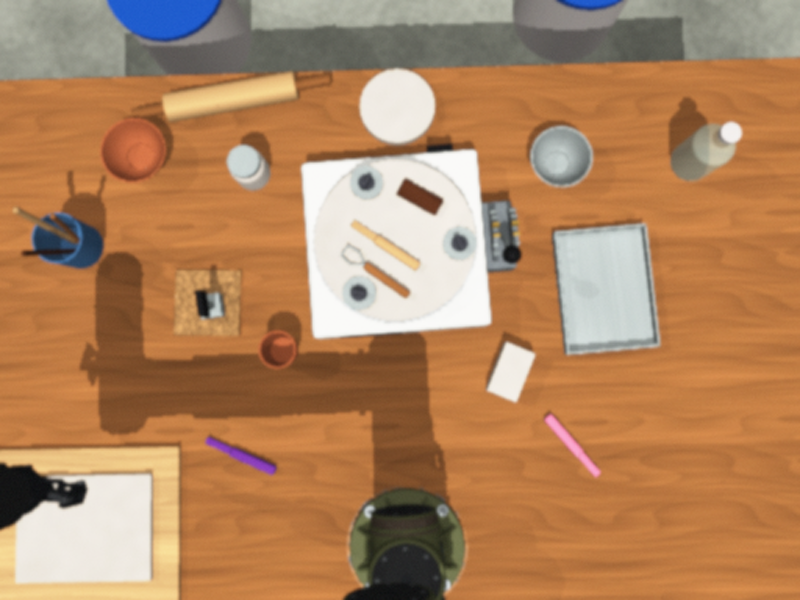

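View pics/scene0.png

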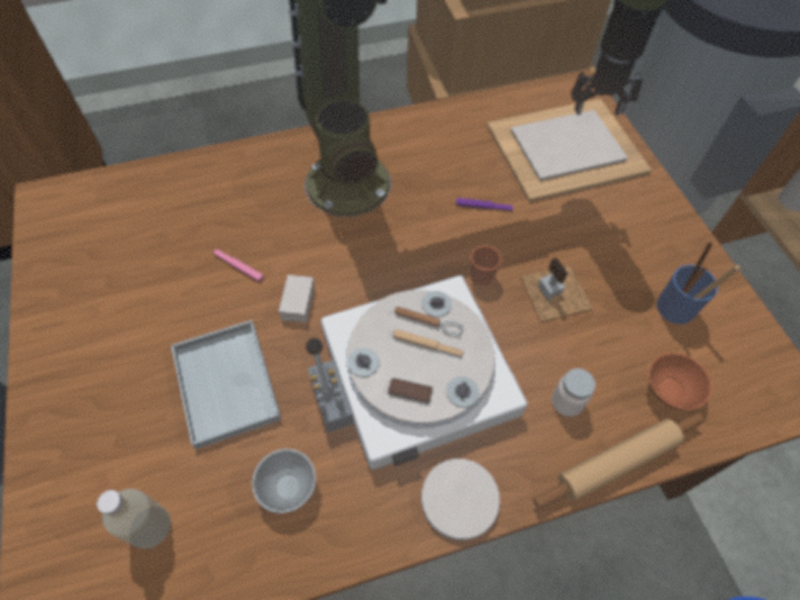

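The top view (800x600) shows three tools on the wheel: the rib at (420,196), knife at (385,245) and loop tool at (375,270), with no paddle. The screws are at (367,181), (459,242) and (359,293), the key on its pad at (208,303), the tray at (606,288), and the lever knob at (512,254). The purple and pink knives are decoys.

```bash
python3 - <<'E'
from h import *
im=cv2.imread("top.png");W=np.load("top.npy");s=.64
def box(u0,v0,u1,v1):
    m=np.zeros((384,512),bool);m[int(v0*s):int(v1*s),int(u0*s):int(u1*s)]=1;return m
Z=W[...,2]; hsv=cv2.cvtColor(im,cv2.COLOR_BGR2HSV)
def fit(n,m,rect=True):
    P=W[m]; P=P[np.isfinite(P[:,0])]
    if len(P)<5: print(n,"few",len(P));return
    r=cv2.minAreaRect((P[:,:2]*1000).astype(np.float32))
    print(n,len(P),"z med %.3f p95 %.3f"%(np.median(P[:,2]),np.percentile(P[:,2],95)),"ctr",np.round(np.array(r[0]),1),"size",np.round(r[1],1),"ang",round(r[2],1),"mean",np.round(P.mean(0),4))
head=box(305,155,490,335)
sat=hsv[...,1]>70
k=np.ones((2,2),np.uint8)
for n,b in dict(rib=box(390,172,450,220),knife=box(345,215,425,272),loop=box(355,262,415,302)).items(): 
    fit(n,b&sat)
bat=box(330,200,350,280);fit("bat",bat)
fit("casing",box(295,145,495,345)&(Z>.05)&(Z<.08)&(hsv[...,1]<60)&(hsv[...,2]>150))
fit("head",box(295,145,495,345)&(Z>.087))
for n,b in dict(s1=(345,158,390,204),s2=(436,218,482,265),s3=(336,270,382,316)).items():
    fit(n+"washer",box(*b)&(hsv[...,2]<205)&(hsv[...,1]<60)); fit(n+"dark",box(*b)&(hsv[...,2]<90))
fit("tray",box(545,215,668,360)&(Z>.018)&(Z<.045)); fit("traycol",box(545,215,668,360)&(hsv[...,1]<70))
fit("pad",box(165,260,250,345)&(Z>.003)); fit("keytop",box(180,270,240,330)&(Z>.085));fit("keyall",box(180,270,240,330)&(Z>.02))
fit("knob",box(480,235,530,275)&(Z>.12)); fit("house",box(484,195,525,275)&(Z>.05)&(Z<.075))
print(np.round(W[int(303*s),int(195*s):int(230*s)],3).tolist())
E
```

```text
rib 306 z med 0.113 p95 0.117 ctr [660.4 -39.4] size [80.6 33. ] ang 58.8 mean [ 0.6598 -0.0394  0.1125]
knife 325 z med 0.114 p95 0.119 ctr [551.2  40.6] size [144.5  69. ] ang 57.1 mean [0.5638 0.0273 0.1138]
loop 214 z med 0.116 p95 0.121 ctr [507.9  21.6] size [89.  66.8] ang 88.6 mean [0.51   0.0215 0.1157]
bat 661 z med 0.101 p95 0.107 ctr [586.1 112.1] size [ 36.3 148.8] ang 89.4 mean [0.5857 0.1121 0.1009]
casing 4240 z med 0.066 p95 0.072 ctr [583.4   3.6] size [341.6 351.7] ang 3.2 mean [0.5693 0.0049 0.066 ]
head 8532 z med 0.102 p95 0.114 ctr [582.3   8.7] size [306.1 306.4] ang 54.5 mean [0.5813 0.0081 0.1025]
s1washer 223 z med 0.105 p95 0.120 ctr [716.   69.3] size [82.5 94.3] ang 76.5 mean [0.702  0.0586 0.098 ]
s1dark 48 z med 0.114 p95 0.122 ctr [689.9  60. ] size [24.4 17.6] ang 2.1 mean [0.6898 0.0599 0.113 ]
s2washer 167 z med 0.106 p95 0.120 ctr [ 576.7 -111.5] size [40.7 41.7] ang 88.1 mean [ 0.5737 -0.1107  0.108 ]
s2dark 43 z med 0.114 p95 0.120 ctr [ 572.4 -111.2] size [18.2 21.7] ang 89.4 mean [ 0.5723 -0.1099  0.1125]
s3washer 157 z med 0.106 p95 0.121 ctr
[... 751 characters left out ...]
-195. ] size [62.1 31.4] ang 12.0 mean [ 0.5438 -0.1962  0.1683]
house 537 z med 0.061 p95 0.069 ctr [ 589.4 -186.9] size [140.8  65.1] ang 1.7 mean [ 0.5923 -0.1821  0.0614]
[[0.483, 0.411, 0.006], [0.474, 0.38, 0.106], [0.474, 0.376, 0.112], [0.474, 0.374, 0.106], [0.474, 0.372, 0.105], [0.474, 0.368, 0.107], [0.475, 0.368, 0.098], [0.475, 0.367, 0.091], [0.476, 0.367, 0.08], [0.477, 0.366, 0.072], [0.478, 0.365, 0.062], [0.479, 0.366, 0.048], [0.48, 0.367, 0.032], [0.479, 0.362, 0.041], [0.479, 0.359, 0.039], [0.479, 0.357, 0.036], [0.479, 0.354, 0.038], [0.48, 0.352, 0.033], [0.481, 0.353, 0.017], [0.482, 0.353, 0.003], [0.482, 0.349, 0.007], [0.482, 0.346, 0.006], [0.482, 0.344, 0.001]]
```

```bash
cat >> h.py <<'E'
def go(x,y,z,yaw):
    "prints fractions for a tool-down target from the measured pose"
    s=observe(); R=Ro.from_euler("xyz",s["eef_rot"],degrees=True)
    T=Ro.from_euler("xyz",[180,0,yaw],degrees=True)
    d=R.inv().apply(np.array([x,y,z])-s["tool_pos"])/.5; r=(R.inv()*T).as_rotvec()/(np.pi/2)
    print("ROW",np.round(d,4).tolist(),np.round(r,4).tolist(),"| dist %.3f turn %.1f"%(np.linalg.norm(d)*.5,np.linalg.norm(r)*90))
E
python3 -c "
from h import *
go(.40,.25,.36,-80)"
```

```text
ROW [0.6175, 0.4865, -0.2584] [0.0009, -0.0006, 0.6986] | dist 0.414 turn 62.9
```

```bash
python3 -m inch '[0.6175,0.4865,-0.2584,0,0,0.7,1, 0.6175,0.4865,-0.2584,0,0,0.7,1, 0.6175,0.4865,-0.2584,0,0,0.7,1, 0.6175,0.4865,-0.2584,0,0,0.7,1, 0.6175,0.4865,-0.2584,0,0,0.7,1, 0.6175,0.4865,-0.2584,0,0,0.7,1, 0.6175,0.4865,-0.2584,0,0,0.7,1, 0.6175,0.4865,-0.2584,0,0,0.7,1]'; python3 -c "
from h import *
st();go(.52,.01,.36,-123)"
```

```text
time_s: 0.9
tool_pos: [0.3931, 0.259, 0.3568]
eef_rot: [-180.0, 0.0, -80.4]
force: [0.6, 1.3, -0.7]
width: 0.0855
gripper_force: 0.0
0.9 [0.3931 0.259  0.3568] [-1.800e+02  2.000e-02 -8.037e+01] [  58.   -14.4    2.8   -0.  -107.1  -48.4] 0.0855 [ 0.6  1.3 -0.7]
ROW [0.5334, -0.1668, -0.0066] [0.0, 0.0002, 0.4737] | dist 0.279 turn 42.6
```

```bash
python3 -m inch '[0.533,-0.167,-0.007,0,0,0.474,1, 0.533,-0.167,-0.007,0,0,0.474,1, 0.533,-0.167,-0.007,0,0,0.474,1, 0.533,-0.167,-0.007,0,0,0.474,1, 0.533,-0.167,-0.007,0,0,0.474,1, 0.533,-0.167,-0.007,0,0,0.474,1, 0.533,-0.167,-0.007,0,0,0.474,1, 0.533,-0.167,-0.007,0,0,0.474,1]'; python3 -c "
from h import *
st()
im,W=cloud('wrist');np.save('w1',W);cv2.imwrite('w1.png',im);save('w1',cv2.resize(im,(800,600),interpolation=cv2.INTER_CUBIC))
print(np.round(W[::127,::170],3).tolist())"
```

```text
time_s: 1.7
tool_pos: [0.5207, 0.0121, 0.3591]
eef_rot: [179.9, -0.1, -122.9]
force: [0.9, -0.7, -0.4]
width: 0.0852
gripper_force: 0.0
1.7 [0.5207 0.0121 0.3591] [ 1.7995e+02 -5.0000e-02 -1.2287e+02] [  23.5   -6.7    9.6   -0.  -106.4  -56.4] 0.0852 [ 0.9 -0.7 -0.4]
[[[0.704, -0.333, 0.0], [0.516, -0.211, 0.001], [0.327, -0.089, 0.001], [0.139, 0.032, 0.002]], [[0.823, -0.213, -0.0], [0.589, -0.072, 0.1], [0.418, 0.042, 0.067], [0.201, 0.189, 0.002]], [[1.68, -0.097, -0.742], [0.683, 0.056, 0.107], [0.507, 0.232, 0.001], [0.277, 0.38, 0.002]], [[0.58, -0.021, 0.43], [0.524, -0.012, 0.453], [0.498, 0.004, 0.454], [0.467, 0.052, 0.43]]]
```

View pics/w1.png

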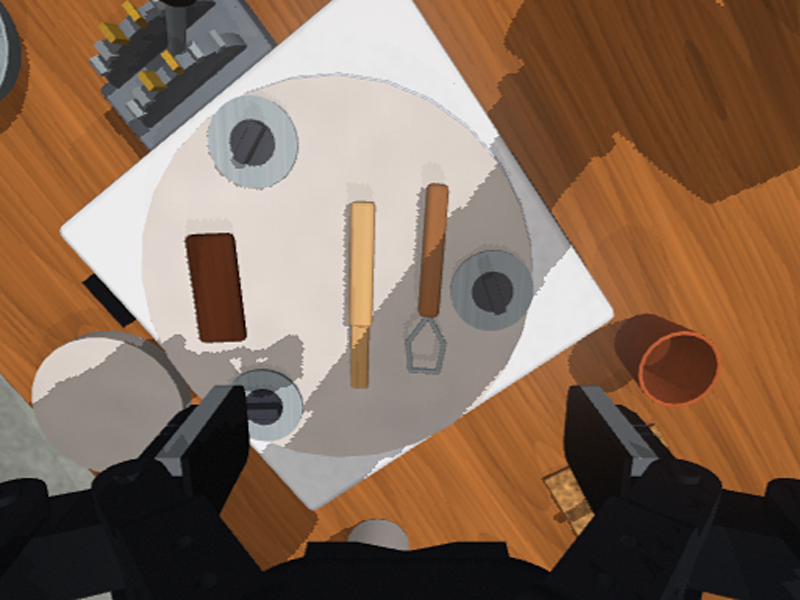

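The wrist view shows the rib at (215,288), knife at (360,295), loop tool at (430,270), and screw bars at (255,143), (492,292) and (265,407).

```bash
cat > ms.py <<'E'
from h import *
def fit(n,P):
    r=cv2.minAreaRect((P[:,:2]*1000).astype(np.float32)); (w,h),a=r[1],r[2]
    if w<h: a+=90
    print(n,len(P),"z %.4f"%np.median(P[:,2]),"ctr",np.round(r[0],1),"size %.1f %.1f"%(max(w,h),min(w,h)),"yaw %.1f"%a,"mean",np.round(P[:,:2].mean(0),4));return r
E
python3 - <<'E'
from ms import *
im=cv2.imread("w1.png");W=np.load("w1.npy");s=.64;Z=W[...,2];hsv=cv2.cvtColor(im,cv2.COLOR_BGR2HSV)
def box(u0,v0,u1,v1):
    m=np.zeros((384,512),bool);m[int(v0*s):int(v1*s),int(u0*s):int(u1*s)]=1;return m&np.isfinite(Z)
print("bat z",np.median(Z[box(250,200,320,300)]))
S=hsv[...,1]>90
fit("rib",W[box(175,225,255,350)&S&(Z>.107)]);fit("knife",W[box(335,190,385,400)&S&(Z>.104)]);fit("knifeh",W[box(335,190,385,322)&S&(Z>.109)]);fit("looph",W[box(410,175,455,320)&S&(Z>.109)])
for n,b in dict(s2=(205,90,300,190),s3=(450,248,535,332),s1=(225,365,305,445)).items():
    m=box(*b); P=W[m&(Z>.1025)&(Z<.108)]; print(n,"washer",np.round(np.median(P,0),4),len(P))
    Q=W[m&(Z>.113)&(Z<.125)]; fit(n+"bar",Q)
    c=Q[:,:2]-Q[:,:2].mean(0); w,v=np.linalg.eigh(c.T@c); print("  pca yaw %.1f"%(np.degrees(np.arctan2(v[1,1],v[0,1]))%180))
m=box(130,60,540,470)&(Z>.09)&(Z<.104);P=W[m][:,:2]
cen=cv2.minEnclosingCircle((P*1000).astype(np.float32));print("head",cen)
E
```

```text
bat z 0.10110537562233754
rib 2051 z 0.1128 ctr [659.  -37.9] size 83.4 34.9 yaw 59.9 mean [ 0.6574 -0.0387]
knife 1623 z 0.1145 ctr [571.2  28.1] size 146.4 17.5 yaw 54.4 mean [0.5659 0.0211]
knifeh 1159 z 0.1150 ctr [554.8   5.2] size 90.2 17.4 yaw 54.4 mean [0.5539 0.0041]
looph 1123 z 0.1168 ctr [505.7  27.1] size 98.5 15.5 yaw 53.5 mean [0.5047 0.0255]
s2 washer [ 0.5711 -0.1088  0.1051] 2401
s2bar 270 z 0.1187 ctr [ 572.4 -108.8] size 29.9 9.3 yaw 25.4 mean [ 0.5718 -0.1085]
  pca yaw 25.4
s3 washer [0.4839 0.0774 0.1054] 1949
s3bar 201 z 0.1191 ctr [484.4  79. ] size 30.2 8.9 yaw 77.3 mean [0.4842 0.078 ]
  pca yaw 77.8
s1 washer [0.6821 0.0641 0.1052] 1249
s1bar 172 z 0.1186 ctr [689.2  62.9] size 25.2 10.1 yaw 150.1 mean [0.6882 0.062 ]
  pca yaw 149.6
head ((587.8228759765625, -11.30300235748291), 173.6113739013672)
```

```bash
python3 -c "
from h import *
go(.507,.0285,.18,-126.3);go(.507,.0285,.104,-126.3)"
```

```text
ROW [-0.012, 0.0396, 0.3588] [0.0003, -0.0003, 0.039] | dist 0.181 turn 3.5
ROW [-0.0121, 0.0395, 0.5108] [0.0003, -0.0003, 0.039] | dist 0.256 turn 3.5
```

```bash
python3 -m inch '[-0.012,0.04,0.08,0,0,0.039,0.5, -0.012,0.04,0.17,0,0,0.039,0.5, -0.012,0.04,0.26,0,0,0.039,0.5, -0.012,0.04,0.359,0,0,0.039,0.5, -0.012,0.04,0.43,0,0,0.039,0.5, -0.012,0.04,0.48,0,0,0.039,0.5, -0.012,0.04,0.51,0,0,0.039,0.5, -0.012,0.04,0.51,0,0,0.039,0.5]' && python3 -m inch '[0,0,0,0,0,0,0.1, 0,0,0,0,0,0,0.1, 0,0,0,0,0,0,0.1, 0,0,0,0,0,0,0.1, 0,0,0,0,0,0,0.1, 0,0,0,0,0,0,0.1]'
```

```text
time_s: 2.55
tool_pos: [0.5067, 0.0292, 0.1042]
eef_rot: [-180.0, -0.0, -126.2]
force: [0.2, 0.3, 0.6]
width: 0.0424
gripper_force: 0.0
time_s: 3.15
tool_pos: [0.5077, 0.0288, 0.1062]
eef_rot: [-179.9, 0.1, -126.3]
force: [-1.2, 1.7, 6.7]
width: 0.0138
gripper_force: 61.6
```

```bash
cat >> h.py <<'E'
def tray(x,y):
    a=np.radians(3.7); return .490+x*np.cos(a)-y*np.sin(a), -.4005+x*np.sin(a)+y*np.cos(a)
E
python3 -m inch '[0,0,-0.08,0,0,0,0, 0,0,-0.17,0,0,0,0, 0,0,-0.26,0,0,0,0, 0,0,-0.3,0,0,0,0, 0,0,-0.3,0,0,0,0]'; python3 -c "
from h import *
st();go(*tray(-.015,-.054),.25,-176.3)"
```

```text
time_s: 3.65
tool_pos: [0.5082, 0.0285, 0.2587]
eef_rot: [-179.8, 0.3, -126.3]
force: [0.4, -1.0, -0.9]
width: 0.0141
gripper_force: 60.9
3.65 [0.5082 0.0285 0.2587] [-179.78    0.28 -126.31] [ 26.  -11.7  -5.5   0.1 -95.9 -62.3] 0.0141 [ 0.4 -1.  -0.9]
ROW [0.815, -0.5251, 0.0154] [-0.0009, 0.004, 0.5554] | dist 0.485 turn 50.0
```

```bash
python3 -m inch '[0.815,-0.525,0.015,0,0.004,0.555,0, 0.815,-0.525,0.015,0,0.004,0.555,0, 0.815,-0.525,0.015,0,0.004,0.555,0, 0.815,-0.525,0.015,0,0.004,0.555,0, 0.815,-0.525,0.015,0,0.004,0.555,0, 0.815,-0.525,0.015,0,0.004,0.555,0, 0.815,-0.525,0.015,0,0.004,0.555,0, 0.815,-0.525,0.015,0,0.004,0.555,0]'; python3 -c "
from h import *
st();go(*tray(-.015,-.054),.20,-176.3);go(*tray(-.015,-.054),.016,-176.3)"
```

```text
time_s: 4.45
tool_pos: [0.4818, -0.3726, 0.2469]
eef_rot: [-179.9, -0.4, -176.3]
force: [1.1, -0.6, 0.3]
width: 0.0143
gripper_force: 60.9
4.45 [ 0.4818 -0.3726  0.2469] [-179.93   -0.4  -176.26] [-18.8   4.    8.2   0.2 -94.5 -67.5] 0.0143 [ 1.1 -0.6  0.3]
ROW [0.0168, -0.1646, 0.0941] [-0.0008, -0.0044, 0.0005] | dist 0.095 turn 0.4
ROW [0.0142, -0.1641, 0.4621] [-0.0008, -0.0044, 0.0005] | dist 0.245 turn 0.4
```

```bash
python3 -m inch '[0.016,-0.165,0.05,0,0,0,0, 0.016,-0.165,0.12,0,0,0,0, 0.016,-0.165,0.20,0,0,0,0, 0.016,-0.165,0.28,0,0,0,0, 0.016,-0.165,0.36,0,0,0,0, 0.016,-0.165,0.43,0,0,0,0, 0.016,-0.165,0.462,0,0,0,0, 0.016,-0.165,0.462,0,0,0,0]'; python3 -c "
from h import *
st()"
```

```text
time_s: 5.25
tool_pos: [0.4776, -0.4537, 0.0155]
eef_rot: [-180.0, -0.5, -176.2]
force: [-0.1, 0.8, -0.2]
width: 0.0141
gripper_force: 60.9
5.25 [ 0.4776 -0.4537  0.0155] [-179.96   -0.51 -176.24] [-26.   15.7  -3.    0.3 -71.6 -60.3] 0.0141 [-0.1  0.8 -0.2]
```

```bash
python3 -m inch '[0,0,0,0,0,0,0.32, 0,0,0,0,0,0,0.32, 0,0,0,0,0,0,0.32, 0,0,-0.1,0,0,0,0.4, 0,0,-0.2,0,0,0,0.5, 0,0,-0.3,0,0,0,0.5, 0,0,-0.4,0,0,0,0.5, 0,0,-0.46,0,0,0,0.5]'; python3 -c "
from h import *
st();go(.559,.011,.25,-125.6)"
```

```text
time_s: 6.05
tool_pos: [0.4804, -0.4543, 0.2544]
eef_rot: [-179.6, 0.0, -176.2]
force: [-0.4, 0.2, 0.6]
width: 0.0425
gripper_force: 0.0
6.05 [ 0.4804 -0.4543  0.2544] [-1.7956e+02  1.0000e-02 -1.7625e+02] [-25.9  11.6  17.3   0.4 -95.4 -60.3] 0.0425 [-0.4  0.2  0.6]
ROW [-0.2178, 0.9184, 0.0019] [-0.0046, -0.0021, -0.5627] | dist 0.472 turn 50.6
```

```bash
python3 -m inch '[-0.218,0.918,0.002,0,0,-0.563,0.5, -0.218,0.918,0.002,-0.004,-0.002,-0.563,0.5, -0.218,0.918,0.002,-0.004,-0.002,-0.563,0.5, -0.218,0.918,0.002,-0.004,-0.002,-0.563,0.5, -0.218,0.918,0.002,-0.004,-0.002,-0.563,0.5, -0.218,0.918,0.002,-0.004,-0.002,-0.563,0.5, -0.218,0.918,0.002,-0.004,-0.002,-0.563,0.5, -0.218,0.918,0.002,-0.004,-0.002,-0.563,0.5]'; python3 -m inch '[0,0,0,0,0,0,0.5]'; python3 -c "
from h import *
st();go(.559,.011,.1045,-125.6)
im,W=cloud('wrist');Z=W[...,2];np.save('w2',W);cv2.imwrite('w2.png',im)
hsv=cv2.cvtColor(im,cv2.COLOR_BGR2HSV)
from ms import fit
m=(Z>.109)&(Z<.125)&(hsv[...,1]>70)
n,l,s,c=cv2.connectedComponentsWithStats(m.astype(np.uint8))
for i in range(1,n):
  if s[i,4]>200: fit('blob %s'%np.round(c[i]),W[l==i])
im,W=cloud('top');Z=W[...,2]
t=im[130:240,340:430];save('tray1',cv2.resize(t,None,fx=4,fy=4))
"
```

```text
time_s: 6.85
tool_pos: [0.5467, -0.0572, 0.2467]
eef_rot: [179.7, 0.1, -125.6]
force: [0.4, -1.2, -0.8]
width: 0.0429
gripper_force: 0.0
time_s: 6.95
tool_pos: [0.5473, -0.0541, 0.2459]
eef_rot: [179.6, 0.1, -125.2]
force: [0.8, -0.6, 0.4]
width: 0.0423
gripper_force: 0.0
6.95 [ 0.5473 -0.0541  0.2459] [ 1.7962e+02  1.0000e-01 -1.2522e+02] [ 15.   -4.9  -0.6  -0.4 -94.5 -50.3] 0.0423 [ 0.8 -0.6  0.4]
ROW [-0.1195, 0.0541, 0.2835] [0.0042, 0.0011, 0.0042] | dist 0.156 turn 0.5
blob [90. 40.] 210 z 0.1232 ctr [ 586.9 -212.4] size 13.1 10.9 yaw 98.6 mean [ 0.5845 -0.2113]
blob [72. 57.] 324 z 0.1205 ctr [ 604.7 -211.4] size 12.8 8.4 yaw 89.8 mean [ 0.6038 -0.2108]
blob [107.  96.] 261 z 0.1205 ctr [ 602.6 -175.4] size 12.3 8.0 yaw 93.0 mean [ 0.6017 -0.1751]
blob [289. 256.] 2717 z 0.1147 ctr [571.5  28. ] size 147.2 18.1 yaw 54.6 mean [0.5656 0.0192]
blob [161. 244.] 1775 z 0.1129 ctr [652.4 -49.7] size 57.3 34.6 yaw 59.7 mean [ 0.6503 -0.0565]
```

View pics/tray1.png

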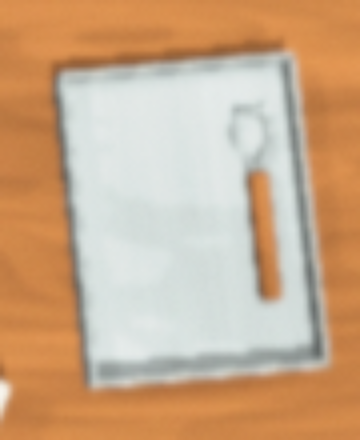

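The loop tool lies in the tray at crop (262,215). The knife is where it was.

```bash
python3 -m inch '[-0.12,0.054,0.04,0.004,0.001,0.004,0.5, -0.12,0.054,0.08,0.004,0.001,0.004,0.5, -0.12,0.054,0.15,0.004,0.001,0.004,0.5, -0.12,0.054,0.21,0.004,0.001,0.004,0.5, -0.12,0.054,0.26,0.004,0.001,0.004,0.5, -0.12,0.054,0.283,0.004,0.001,0.004,0.5, -0.12,0.054,0.283,0.004,0.001,0.004,0.5, -0.12,0.054,0.283,0.004,0.001,0.004,0.3]'; python3 -m inch '[0,0,0,0,0,0,0, 0,0,0,0,0,0,0, 0,0,0,0,0,0,0, 0,0,0,0,0,0,0, 0,0,-0.1,0,0,0,0, 0,0,-0.2,0,0,0,0, 0,0,-0.3,0,0,0,0, 0,0,-0.3,0,0,0,0]';python3 -c "
from h import *
st();go(*tray(-.015,-.012),.25,-176.3)"
```

```text
time_s: 7.85
tool_pos: [0.5597, 0.0051, 0.1058]
eef_rot: [-179.9, -0.0, -126.0]
force: [0.0, 0.6, 0.4]
width: 0.0295
gripper_force: 0.0
time_s: 8.65
tool_pos: [0.5615, 0.0057, 0.2634]
eef_rot: [-179.5, 0.4, -125.9]
force: [0.2, -0.4, -0.7]
width: 0.0158
gripper_force: 60.4
8.65 [0.5615 0.0057 0.2634] [-179.45    0.44 -125.94] [ 21.2  -3.9   2.    0.2 -95.2 -57.1] 0.0158 [ 0.2 -0.4 -0.7]
ROW [0.7795, -0.3531, 0.0243] [-0.0036, 0.0072, 0.5595] | dist 0.428 turn 50.4
```

```bash
python3 -m inch '[0.78,-0.353,0.024,-0.004,0.007,0.56,0, 0.78,-0.353,0.024,-0.004,0.007,0.56,0, 0.78,-0.353,0.024,-0.004,0.007,0.56,0, 0.78,-0.353,0.024,-0.004,0.007,0.56,0, 0.78,-0.353,0.024,-0.004,0.007,0.56,0, 0.78,-0.353,0.024,-0.004,0.007,0.56,0, 0.78,-0.353,0.024,-0.004,0.007,0.56,0, 0.78,-0.353,0.024,-0.004,0.007,0.56,0]'; python3 -m inch '[0,0,0,0,0,0,0]'; python3 -c "
from h import *
st();go(*tray(-.015,-.012),.016,-176.3)"
```

```text
time_s: 9.45
tool_pos: [0.4782, -0.3875, 0.2435]
eef_rot: [-180.0, -0.7, -176.3]
force: [0.9, 0.4, -0.2]
width: 0.0156
gripper_force: 60.3
time_s: 9.55
tool_pos: [0.4766, -0.3903, 0.2419]
eef_rot: [180.0, -0.9, -176.7]
force: [0.0, 1.1, 0.0]
width: 0.0161
gripper_force: 60.3
9.55 [ 0.4766 -0.3903  0.2419] [ 179.97   -0.93 -176.68] [-20.5   5.5   9.1   0.4 -94.5 -66.1] 0.0161 [0.  1.1 0. ]
ROW [-0.0031, -0.0464, 0.4517] [0.0003, -0.0103, -0.0042] | dist 0.227 turn 1.0
```

```bash
python3 -m inch '[-0.003,-0.046,0.08,0,-0.01,0,0, -0.003,-0.046,0.17,0,-0.01,0,0, -0.003,-0.046,0.26,0,-0.01,0,0, -0.003,-0.046,0.34,0,-0.01,0,0, -0.003,-0.046,0.41,0,-0.01,0,0, -0.003,-0.046,0.452,0,-0.01,0,0, -0.003,-0.046,0.452,0,-0.01,0,0, -0.003,-0.046,0.452,0,-0.01,0,0.3]'; python3 -m inch '[0,0,0,0,0,0,0.32, 0,0,0,0,0,0,0.32, 0,0,-0.1,0,0,0,0.4, 0,0,-0.2,0,0,0,0.5, 0,0,-0.3,0,0,0,0.6, 0,0,-0.4,0,0,0,0.7, 0,0,-0.46,0,0,0,0.7, 0,0,-0.46,0,0,0,0.7]'; python3 -c "
from h import *
st();go(.656,-.0395,.25,-120)"
```

```text
time_s: 10.35
tool_pos: [0.4791, -0.4088, 0.0183]
eef_rot: [-180.0, 0.1, -176.3]
force: [0.4, -0.6, -0.3]
width: 0.0255
gripper_force: 0.0
time_s: 11.15
tool_pos: [0.4794, -0.4101, 0.2556]
eef_rot: [-179.6, 0.7, -176.3]
force: [-0.1, 0.5, 0.4]
width: 0.06
gripper_force: 0.0
11.15 [ 0.4794 -0.4101  0.2556] [-179.59    0.66 -176.35] [-22.4   6.6  11.8   0.1 -94.5 -64. ] 0.06 [-0.1  0.5  0.4]
ROW [-0.3996, 0.7174, 0.0105] [-0.0078, 0.0044, -0.6261] | dist 0.411 turn 56.4
```

```bash
python3 -m inch '[-0.4,0.717,0.01,0,0,-0.626,0.7, -0.4,0.717,0.01,-0.007,0.004,-0.626,0.7, -0.4,0.717,0.01,-0.007,0.004,-0.626,0.7, -0.4,0.717,0.01,-0.007,0.004,-0.626,0.7, -0.4,0.717,0.01,-0.007,0.004,-0.626,0.7, -0.4,0.717,0.01,-0.007,0.004,-0.626,0.7, -0.4,0.717,0.01,-0.007,0.004,-0.626,0.7, -0.4,0.717,0.01,-0.007,0.004,-0.626,0.7]'; python3 -m inch '[0,0,0,0,0,0,0.7]'; python3 -c "
from h import *
st();go(.659,-.0385,.1035,-120)
im,W=cloud('wrist');Z=W[...,2];hsv=cv2.cvtColor(im,cv2.COLOR_BGR2HSV)
from ms import fit
m=(Z>.109)&(Z<.125)&(hsv[...,1]>70)
n,l,s,c=cv2.connectedComponentsWithStats(m.astype(np.uint8))
for i in range(1,n):
  if s[i,4]>600: fit('blob %s'%np.round(c[i]),W[l==i])
"
```

```text
time_s: 11.95
tool_pos: [0.6508, -0.0457, 0.2434]
eef_rot: [179.4, 0.1, -119.8]
force: [0.3, -0.4, -0.1]
width: 0.0598
gripper_force: 0.0
time_s: 12.05
tool_pos: [0.6516, -0.0423, 0.2411]
eef_rot: [179.3, 0.0, -119.7]
force: [-0.8, -0.4, -0.6]
width: 0.0595
gripper_force: 0.0
12.05 [ 0.6516 -0.0423  0.2411] [ 1.7928e+02  5.0000e-02 -1.1967e+02] [ 13.5  11.1  15.6  -0.5 -95.  -43.2] 0.0595 [-0.8 -0.4 -0.6]
ROW [-0.0137, -0.0126, 0.2751] [0.008, 0.0005, 0.0036] | dist 0.138 turn 0.8
blob [251. 188.] 4059 z 0.1130 ctr [659.8 -38.1] size 84.2 34.9 yaw 59.0 mean [ 0.659 -0.04 ]
```

```bash
python3 -m inch '[-0.014,-0.013,0.08,0.008,0,0.004,0.7, -0.014,-0.013,0.15,0.008,0,0.004,0.7, -0.014,-0.013,0.22,0.008,0,0.004,0.7, -0.014,-0.013,0.26,0.008,0,0.004,0.7, -0.014,-0.013,0.277,0.008,0,0.004,0.7, -0.014,-0.013,0.277,0.008,0,0.004,0.7, -0.014,-0.013,0.277,0.008,0,0.004,0.3, -0.014,-0.013,0.277,0.008,0,0.004,0]'; python3 -m inch '[0,0,0,0,0,0,0, 0,0,0,0,0,0,0, 0,0,0,0,0,0,0, 0,0,0,0,0,0,0, 0,0,-0.1,0,0,0,0, 0,0,-0.2,0,0,0,0, 0,0,-0.3,0,0,0,0, 0,0,-0.3,0,0,0,0]';python3 -c "
from h import *
st();go(*tray(.0,.038),.25,-176.3)"
```

```text
time_s: 12.9
tool_pos: [0.6593, -0.0444, 0.1073]
eef_rot: [-179.7, 0.1, -120.4]
force: [0.9, 0.3, 2.0]
width: 0.0334
gripper_force: 59.4
time_s: 13.7
tool_pos: [0.6601, -0.0448, 0.2651]
eef_rot: [-179.1, 0.5, -120.4]
force: [-0.4, -0.0, 0.3]
width: 0.0335
gripper_force: 59.9
13.7 [ 0.6601 -0.0448  0.2651] [-179.14    0.47 -120.37] [ 13.5  11.3  18.    0.3 -95.8 -43.9] 0.0335 [-0.4 -0.   0.3]
ROW [0.723, -0.0231, 0.0246] [-0.0063, 0.0095, 0.6214] | dist 0.362 turn 55.9
```

```bash
python3 -m inch '[0.723,-0.023,0.024,-0.006,0.009,0.62,0, 0.723,-0.023,0.024,-0.006,0.009,0.62,0, 0.723,-0.023,0.024,-0.006,0.009,0.62,0, 0.723,-0.023,0.024,-0.006,0.009,0.62,0, 0.723,-0.023,0.024,-0.006,0.009,0.62,0, 0.723,-0.023,0.024,-0.006,0.009,0.62,0, 0.723,-0.023,0.024,-0.006,0.009,0.62,0, 0.723,-0.023,0.024,-0.006,0.009,0.62,0]'; python3 -m inch '[0,0,0,0,0,0,0]'; python3 -c "
from h import *
st();go(*tray(.0,.038),.018,-176.3)"
```

```text
time_s: 14.5
tool_pos: [0.4827, -0.3653, 0.2424]
eef_rot: [180.0, -0.8, -176.5]
force: [-0.2, 0.8, -0.2]
width: 0.0334
gripper_force: 59.9
time_s: 14.6
tool_pos: [0.4841, -0.3635, 0.2423]
eef_rot: [179.9, -0.8, -176.3]
force: [-0.1, 0.7, -1.3]
width: 0.0332
gripper_force: 59.9
14.6 [ 0.4841 -0.3635  0.2423] [ 179.94   -0.8  -176.31] [-17.8   3.8   7.5   0.2 -94.4 -68.5] 0.0332 [-0.1  0.7 -1.3]
ROW [-0.0132, 0.0009, 0.4484] [0.0006, -0.0089, -0.0001] | dist 0.224 turn 0.8
```

```bash
python3 -m inch '[-0.013,0,0.08,0,-0.009,0,0, -0.013,0,0.17,0,-0.009,0,0, -0.013,0,0.26,0,-0.009,0,0, -0.013,0,0.34,0,-0.009,0,0, -0.013,0,0.41,0,-0.009,0,0, -0.013,0,0.448,0,-0.009,0,0, -0.013,0,0.448,0,-0.009,0,0, -0.013,0,0.448,0,-0.009,0,0.55]'; python3 -m inch '[0,0,0,0,0,0,0.52, 0,0,0,0,0,0,0.52, 0,0,-0.1,0,0,0,0.6, 0,0,-0.2,0,0,0,0.6, 0,0,-0.3,0,0,0,0.6, 0,0,-0.4,0,0,0,0.7, 0,0,-0.5,0,0,0,0.7, 0,0,-0.55,0,0,0,0.7]'; python3 -c "
from h import *
st();go(.45,-.02,.30,-120)"
```

```text
time_s: 15.4
tool_pos: [0.4895, -0.3609, 0.0192]
eef_rot: [180.0, 0.0, -176.1]
force: [1.1, 0.2, 1.3]
width: 0.046
gripper_force: 0.0
time_s: 16.2
tool_pos: [0.4888, -0.3624, 0.3002]
eef_rot: [-179.8, 0.4, -176.2]
force: [-0.6, -0.6, 0.9]
width: 0.0597
gripper_force: 0.0
16.2 [ 0.4888 -0.3624  0.3002] [-179.78    0.41 -176.17] [-17.7   4.3  14.1   0.  -99.4 -68.5] 0.0597 [-0.6 -0.6  0.9]
ROW [0.0316, 0.6885, -0.0024] [-0.0045, 0.003, -0.6242] | dist 0.345 turn 56.2
```

```bash
python3 -m inch '[0.031,0.689,-0.04,0,0,-0.72,0.7, 0.031,0.689,-0.04,-0.004,0.003,-0.72,0.7, 0.031,0.689,-0.04,-0.004,0.003,-0.72,0.7, 0.031,0.689,-0.04,-0.004,0.003,-0.72,0.7, 0.031,0.689,-0.04,-0.004,0.003,-0.72,0.7, 0.031,0.689,-0.04,-0.004,0.003,-0.72,0.7, 0.031,0.689,-0.04,-0.004,0.003,-0.72,0.7, 0.031,0.689,-0.04,-0.004,0.003,-0.72,0.7]'; python3 -c "
from h import *
st();go(.42,.25,.30,-46)
im,W=cloud('top');Z=W[...,2];t=im[130:240,340:430];save('tray2',cv2.resize(t,None,fx=4,fy=4))"
```

```text
time_s: 17.0
tool_pos: [0.4495, -0.0147, 0.315]
eef_rot: [179.7, 0.2, -110.7]
force: [-0.0, -0.0, 0.1]
width: 0.0597
gripper_force: 0.0
17.0 [ 0.4495 -0.0147  0.315 ] [ 179.66    0.2  -110.67] [  23.7  -18.9   -5.2   -0.4 -103.8  -44.5] 0.0597 [-0.  -0.   0.1]
ROW [-0.4744, 0.2418, 0.0331] [0.0021, 0.0041, -0.7185] | dist 0.267 turn 64.7
```

View pics/tray2.png

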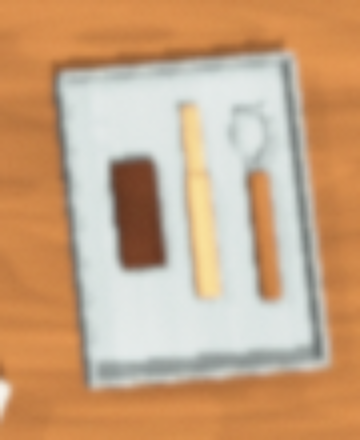

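The rib (140,213), knife (200,200) and loop tool (260,205) all lie flat in the tray.

```bash
python3 -m inch '[-0.474,0.242,0.033,0,0,-0.718,0.7, -0.474,0.242,0.033,0.002,0.004,-0.718,0.7, -0.474,0.242,0.033,0.002,0.004,-0.718,0.7, -0.474,0.242,0.033,0.002,0.004,-0.718,0.7, -0.474,0.242,0.033,0.002,0.004,-0.718,0.7, -0.474,0.242,0.033,0.002,0.004,-0.718,0.7, -0.474,0.242,0.033,0.002,0.004,-0.718,0.7, -0.474,0.242,0.033,0.002,0.004,-0.718,0.7]'; python3 -c "
from h import *
st();go(.465,.30,.31,8)"
```

```text
time_s: 17.85
tool_pos: [0.4236, 0.246, 0.2984]
eef_rot: [179.8, 0.0, -46.5]
force: [0.1, -0.2, 0.8]
width: 0.0598
gripper_force: 0.0
17.85 [0.4236 0.246  0.2984] [ 1.798e+02  3.000e-02 -4.652e+01] [ 5.370e+01 -1.330e+01 -2.600e+00 -1.000e-01 -1.009e+02 -1.030e+01] 0.0598 [ 0.1 -0.2  0.8]
ROW [-0.0214, -0.1343, -0.0237] [0.0019, 0.0013, -0.6058] | dist 0.069 turn 54.5
```

```bash
python3 -m inch '[-0.021,-0.134,-0.024,0,0,-0.606,0.7, -0.021,-0.134,-0.024,0.002,0.001,-0.606,0.7, -0.021,-0.134,-0.024,0.002,0.001,-0.606,0.7, -0.021,-0.134,-0.024,0.002,0.001,-0.606,0.7, -0.021,-0.134,-0.024,0.002,0.001,-0.606,0.7, -0.021,-0.134,-0.024,0.002,0.001,-0.606,0.7, -0.021,-0.134,-0.024,0.002,0.001,-0.606,0.7, -0.021,-0.134,-0.024,0.002,0.001,-0.606,0.7]'; python3 - <<'E'
from h import *
from ms import fit
st()
im,W=cloud('wrist');Z=W[...,2];np.save('w3',W);cv2.imwrite('w3.png',im);save('w3',im)
near=(np.hypot(W[...,0]-.474,W[...,1]-.37)<.06)
fit('grip',W[near&(Z>.098)&(Z<.118)]); 
fit('keylow',W[near&(Z>.012)])
m=near&(Z>.017)&(Z<.06);print(np.round(np.percentile(W[m],[2,50,98],axis=0),4).tolist())
fit('pad',W[(np.hypot(W[...,0]-.48,W[...,1]-.37)<.11)&(Z>.003)&(Z<.01)])
E
```

```text
time_s: 18.65
tool_pos: [0.4656, 0.2988, 0.3104]
eef_rot: [-179.9, -0.0, 7.7]
force: [-0.2, 0.8, -0.5]
width: 0.0604
gripper_force: 0.0
18.65 [0.4656 0.2988 0.3104] [-179.95   -0.      7.67] [  53.5   -3.5    7.4   -0.  -100.9   44.2] 0.0604 [-0.2  0.8 -0.5]
grip 726 z 0.1089 ctr [472.1 374.6] size 49.5 14.3 yaw 9.2 mean [0.473  0.3737]
keylow 19899 z 0.3737 ctr [472.  354.3] size 88.5 50.6 yaw 88.3 mean [0.4699 0.3421]
[[0.452, 0.3521, 0.0215], [0.4769, 0.3628, 0.0391], [0.4961, 0.3915, 0.0513]]
pad 8637 z 0.0072 ctr [480.1 371.8] size 215.3 208.5 yaw 23.4 mean [0.4872 0.3887]
```

View pics/w3.png

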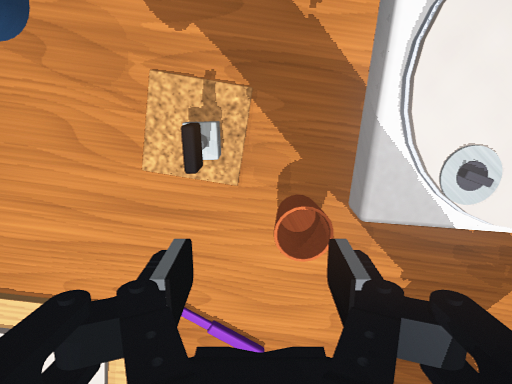

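Key grip at pixel (192,147), cork pad corners at about (150,70), (250,88), (238,184), (143,170). Cup at (303,228) clear of the fingers.

```bash
python3 -c "
from h import *
W=np.load('w3.npy');C=[W[v,u] for u,v in((153,73),(247,90),(236,182),(145,168))];print(np.round(C,4).tolist(),np.round(np.mean(C,0),4));go(.472,.3745,.15,9.2)"
```

```text
[[0.5433, 0.4446, 0.0076], [0.5389, 0.3268, 0.0063], [0.4189, 0.3267, 0.008], [0.4218, 0.4492, 0.0081]] [0.4807 0.3868 0.0075]
ROW [0.0329, -0.1479, 0.3207] [-0.0005, 0.0, -0.0177] | dist 0.177 turn 1.6
```

```bash
python3 -m inch '[0.033,-0.148,0.06,0,0,-0.018,0.7, 0.033,-0.148,0.14,0,0,-0.018,0.7, 0.033,-0.148,0.22,0,0,-0.018,0.7, 0.033,-0.148,0.30,0,0,-0.018,0.7, 0.033,-0.148,0.32,0,0,-0.018,0.7, 0.033,-0.148,0.32,0,0,-0.018,0.7]'; python3 -c "
from h import *
st();go(.472,.3745,.068,9.2)"
```

```text
time_s: 19.3
tool_pos: [0.4713, 0.3742, 0.1491]
eef_rot: [179.9, 0.1, 9.3]
force: [-0.1, -0.4, 0.4]
width: 0.0597
gripper_force: 0.0
19.3 [0.4713 0.3742 0.1491] [1.799e+02 1.100e-01 9.330e+00] [ 57.5   3.1  -2.9  -0.  -84.2  41.8] 0.0597 [-0.1 -0.4  0.4]
ROW [0.0018, -0.0006, 0.1622] [0.0011, 0.0012, 0.0014] | dist 0.081 turn 0.2
```

```bash
python3 -m inch '[0.001,0,0.06,0.001,0.001,0,0.7, 0.001,0,0.11,0.001,0.001,0,0.7, 0.001,0,0.15,0.001,0.001,0,0.7, 0.001,0,0.162,0.001,0.001,0,0.7, 0.001,0,0.162,0.001,0.001,0,0.5, 0.001,0,0.162,0.001,0.001,0,0.3, 0.001,0,0.162,0.001,0.001,0,0, 0.001,0,0.162,0.001,0.001,0,0]'; python3 -m inch '[0,0,0,0,0,0,0, 0,0,0,0,0,0,0, 0,0,0,0,0,0,0]'; python3 -c "
from h import *
st()"
```

```text
time_s: 20.1
tool_pos: [0.4725, 0.3755, 0.0708]
eef_rot: [-179.8, -0.2, 9.4]
force: [-0.5, -1.8, 5.3]
width: 0.0133
gripper_force: 61.4
time_s: 20.4
tool_pos: [0.4725, 0.3755, 0.0708]
eef_rot: [-179.8, -0.2, 9.4]
force: [-0.4, -1.9, 5.0]
width: 0.013
gripper_force: 61.5
20.4 [0.4725 0.3755 0.0708] [-179.84   -0.19    9.44] [ 57.5   4.9  -9.2   0.  -75.6  41.9] 0.013 [-0.4 -1.9  5. ]
```

```bash
python3 -m inch '[0,0,-0.08,0,0,0,0, 0,0,-0.16,0,0,0,0, 0,0,-0.25,0,0,0,0, 0,0,-0.34,0,0,0,0, 0,0,-0.34,0,0,0,0]'; python3 - <<'E'
from h import *
from ms import fit
st();go(.4846,.078,.23,77.6)
W=np.load('w3.npy');Z=W[...,2];fit('s3',W[(np.hypot(W[...,0]-.484,W[...,1]-.078)<.02)&(Z>.113)&(Z<.125)])
E
```

```text
time_s: 20.9
tool_pos: [0.4735, 0.3759, 0.2469]
eef_rot: [-179.5, -0.6, 9.4]
force: [0.7, 0.3, -1.8]
width: 0.0133
gripper_force: 60.4
20.9 [0.4735 0.3759 0.2469] [-179.5    -0.61    9.42] [ 57.5   2.4   6.6   0.1 -93.4  41.9] 0.0133 [ 0.7  0.3 -1.8]
ROW [-0.0759, 0.5918, 0.0278] [-0.0008, -0.0093, -0.7576] | dist 0.299 turn 68.2
s3 277 z 0.1188 ctr [484.1  80.2] size 30.6 8.8 yaw 77.9 mean [0.4844 0.0815]
```

```bash
python3 -m inch '[-0.076,0.592,0.02,0,-0.009,-0.758,0, -0.076,0.592,0.02,0,-0.009,-0.758,0, -0.076,0.592,0.02,0,-0.009,-0.758,0, -0.076,0.592,0.02,0,-0.009,-0.758,0, -0.076,0.592,0.02,0,-0.009,-0.758,0, -0.076,0.592,0.02,0,-0.009,-0.758,0, -0.076,0.592,0.02,0,-0.009,-0.758,0, -0.076,0.592,0.02,0,-0.009,-0.758,0]'; python3 -m inch '[0,0,0,0,0,0,0, 0,0,0,0,0,0,0]'; python3 -c "
from h import *
st();go(.4845,.079,.195,77.7)
im,W=cloud('wrist');save('w4',im);np.save('w4',W)"
```

```text
time_s: 21.7
tool_pos: [0.4823, 0.0749, 0.2274]
eef_rot: [-179.5, 0.5, 76.9]
force: [-0.4, 0.3, -2.4]
width: 0.0133
gripper_force: 60.3
time_s: 21.9
tool_pos: [0.4824, 0.0768, 0.2275]
eef_rot: [-179.5, 0.5, 76.5]
force: [-0.6, 1.1, -3.1]
width: 0.013
gripper_force: 60.3
21.9 [0.4824 0.0768 0.2275] [-179.54    0.52   76.45] [ 32.8 -14.3 -10.9   0.  -94.1 133.7] 0.013 [-0.6  1.1 -3.1]
ROW [0.0058, 0.0036, 0.0649] [-0.0052, 0.0057, -0.0139] | dist 0.033 turn 1.4
```

View pics/w4.png

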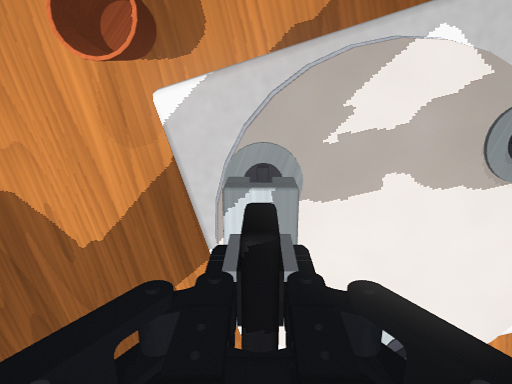

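The key hangs upright in the fingers over screw 3, with its slot lined up with the bar (262,170).

```bash
python3 -m inch '[0.006,0.003,0.03,-0.005,0.006,-0.014,0, 0.006,0.003,0.065,-0.005,0.006,-0.014,0, 0.006,0.003,0.065,-0.005,0.006,-0.014,0, 0.006,0.003,0.065,-0.005,0.006,-0.014,0]'; python3 -c "
from h import *
st();go(.4845,.079,.182,77.7);go(.4845,.079,.170,77.7)"
```

```text
time_s: 22.35
tool_pos: [0.4845, 0.079, 0.1958]
eef_rot: [180.0, 0.0, 77.9]
force: [-0.6, 0.6, -1.5]
width: 0.0135
gripper_force: 60.3
22.35 [0.4845 0.079  0.1958] [179.97   0.    77.88] [ 32.9 -14.7 -14.5   0.  -90.2 135. ] 0.0135 [-0.6  0.6 -1.5]
ROW [-0.0001, 0.0001, 0.0277] [0.0003, 0.0, 0.002] | dist 0.014 turn 0.2
ROW [-0.0001, 0.0001, 0.0517] [0.0003, 0.0, 0.002] | dist 0.026 turn 0.2
```

```bash
python3 -m inch '[0,0,0.012,0,0,0.002,0, 0,0,0.022,0,0,0.002,0, 0,0,0.032,0,0,0.002,0, 0,0,0.042,0,0,0.002,0, 0,0,0.051,0,0,0.002,0, 0,0,0.051,0,0,0.002,0]'
```

```text
time_s: 22.95
tool_pos: [0.4843, 0.0788, 0.1694]
eef_rot: [-180.0, -0.0, 77.7]
force: [0.7, -1.1, -2.4]
width: 0.0133
gripper_force: 60.5
```

```bash
python3 -m inch '[0,0,0,0,0,0.095,0, 0,0,0,0,0,0.19,0, 0,0,0,0,0,0.285,0, 0,0,0,0,0,0.38,0, 0,0,0,0,0,0.475,0, 0,0,0,0,0,0.57,0, 0,0,0,0,0,0.665,0, 0,0,0,0,0,0.76,0]'; python3 -c "
from h import *
print(observe()['wrist_torque'])"
```

```text
time_s: 23.75
tool_pos: [0.4848, 0.0786, 0.1701]
eef_rot: [180.0, -0.1, 9.0]
force: [2.4, -1.3, -4.2]
width: 0.0134
gripper_force: 59.9
[-0.73441501 -0.93726789  0.20612265]
```

Now the rest: 9° down to about -40°, then creep to the stop.

```bash
python3 -m inch '[0,0,0,0,0,0.095,0, 0,0,0,0,0,0.19,0, 0,0,0,0,0,0.285,0, 0,0,0,0,0,0.38,0, 0,0,0,0,0,0.475,0, 0,0,0,0,0,0.53,0, 0,0,0,0,0,0.53,0]'; python3 -c "
from h import *
print(observe()['wrist_torque'])"; python3 -m inch '[0,0,0,0,0,0.02,0, 0,0,0,0,0,0.04,0, 0,0,0,0,0,0.04,0]'; python3 -c "
from h import *
st();print(observe()['wrist_torque'])"
```

```text
time_s: 24.45
tool_pos: [0.4847, 0.0782, 0.1702]
eef_rot: [180.0, -0.1, -38.4]
force: [-0.1, -1.5, -1.8]
width: 0.0134
gripper_force: 60.3
[-0.77296819 -0.09593733  0.0510753 ]
time_s: 24.75
tool_pos: [0.4845, 0.0784, 0.1702]
eef_rot: [180.0, -0.0, -41.9]
force: [1.3, -3.9, -3.1]
width: 0.0132
gripper_force: 60.1
24.75 [0.4845 0.0784 0.1702] [ 1.800e+02 -5.000e-02 -4.185e+01] [ 32.8 -14.7 -17.2   0.  -87.5  15.3] 0.0132 [ 1.3 -3.9 -3.1]
[-1.54165938 -0.46194029  0.04294316]
```

```bash
for i in 1 ; do python3 -m inch '[0,0,0,0,0,0.02,0, 0,0,0,0,0,0.04,0, 0,0,0,0,0,0.04,0]'; done; python3 -c "
from h import *
print(observe()['wrist_torque'])"; python3 -m inch '[0,0,0,0,0,0.02,0, 0,0,0,0,0,0.04,0, 0,0,0,0,0,0.04,0]'; python3 -c "
from h import *
st();print(observe()['wrist_torque'])"
```

```text
time_s: 25.05
tool_pos: [0.4845, 0.0784, 0.1703]
eef_rot: [-180.0, -0.1, -45.4]
force: [1.0, -4.5, -2.3]
width: 0.0129
gripper_force: 60.2
[-1.82014815 -0.58887428  0.20331529]
time_s: 25.35
tool_pos: [0.4845, 0.0784, 0.1702]
eef_rot: [180.0, -0.1, -49.0]
force: [0.1, -4.9, -3.8]
width: 0.013
gripper_force: 61.2
25.35 [0.4845 0.0784 0.1702] [ 1.7999e+02 -6.0000e-02 -4.8980e+01] [ 32.8 -14.7 -17.2   0.1 -87.5   8.2] 0.013 [ 0.1 -4.9 -3.8]
[-1.968295   -0.50159615  0.9085123 ]
```

```bash
python3 -m inch '[0,0,0,0,0,-0.06,0, 0,0,0,0,0,-0.12,0, 0,0,0,0,0,-0.12,0, 0,0,-0.03,0,0,-0.12,0, 0,0,-0.06,0,0,-0.12,0, 0,0,-0.12,0,0,-0.12,0, 0,0,-0.12,0,0,-0.12,0]'; python3 -c "
from h import *
st();go(.572,-.1087,.225,25.4)"
```

```text
time_s: 26.05
tool_pos: [0.4864, 0.0791, 0.2367]
eef_rot: [-179.5, -0.3, -38.4]
force: [0.6, -0.6, -0.8]
width: 0.0133
gripper_force: 60.5
26.05 [0.4864 0.0791 0.2367] [-179.52   -0.32  -38.41] [ 32.9 -14.7 -10.3   0.1 -93.8  18.8] 0.0133 [ 0.6 -0.6 -0.8]
ROW [0.3674, 0.1881, 0.0238] [-0.0028, -0.0062, -0.709] | dist 0.207 turn 63.8
```

```bash
python3 -m inch '[0.367,0.188,0.024,-0.003,-0.006,-0.709,0, 0.367,0.188,0.024,-0.003,-0.006,-0.709,0, 0.367,0.188,0.024,-0.003,-0.006,-0.709,0, 0.367,0.188,0.024,-0.003,-0.006,-0.709,0, 0.367,0.188,0.024,-0.003,-0.006,-0.709,0, 0.367,0.188,0.024,-0.003,-0.006,-0.709,0, 0.367,0.188,0.024,-0.003,-0.006,-0.709,0, 0.367,0.188,0.024,-0.003,-0.006,-0.709,0]'; python3 - <<'E'
from h import *
from ms import fit
st();go(.572,-.109,.195,25.4)
im,W=cloud('wrist');Z=W[...,2]
for n,c in dict(s3=(.4845,.079),s2=(.572,-.109),s1=(.6885,.0625)).items():
    P=W[(np.hypot(W[...,0]-c[0],W[...,1]-c[1])<.02)&(Z>.114)&(Z<.123)]
    print(n,len(P)); 
    if len(P)>30: fit(n,P)
E
```

```text
time_s: 26.85
tool_pos: [0.5704, -0.1091, 0.2188]
eef_rot: [-179.9, 0.5, 25.7]
force: [0.8, 0.5, -2.3]
width: 0.0131
gripper_force: 60.6
26.85 [ 0.5704 -0.1091  0.2188] [-179.94    0.49   25.71] [ 9.000e+00 -3.000e-01  9.000e-01  1.000e-01 -9.170e+01  1.067e+02] 0.0131 [ 0.8  0.5 -2.3]
ROW [0.0033, 0.0013, 0.0476] [-0.0006, 0.0054, 0.0035] | dist 0.024 turn 0.6
s3 40
s3 40 z 0.1158 ctr [494.2  69.1] size 7.8 3.4 yaw 18.9 mean [0.4945 0.069 ]
s2 164
s2 164 z 0.1189 ctr [ 581.7 -104.4] size 9.3 8.1 yaw 25.7 mean [ 0.582  -0.1042]
s1 0
```

```bash
python3 -m inch '[0.003,0.001,0.048,0,0.005,0.003,0, 0.003,0.001,0.048,0,0.005,0.003,0, 0.003,0.001,0.048,0,0.005,0.003,0]'; python3 -c "
from h import *
st();go(.572,-.109,.170,25.4)"
```

```text
time_s: 27.2
tool_pos: [0.5713, -0.1086, 0.1945]
eef_rot: [-179.9, 0.1, 25.1]
force: [-0.4, 0.2, -1.5]
width: 0.0132
gripper_force: 60.5
27.2 [ 0.5713 -0.1086  0.1945] [-1.7994e+02  1.2000e-01  2.5100e+01] [  9.   -0.4  -1.7  -0.  -88.8 106.1] 0.0132 [-0.4  0.2 -1.5]
ROW [0.0011, 0.0014, 0.049] [-0.0006, 0.0014, -0.0034] | dist 0.025 turn 0.3
```

```bash
python3 -m inch '[0.001,0.001,0.012,0,0.001,-0.003,0, 0.001,0.001,0.022,0,0.001,-0.003,0, 0.001,0.001,0.032,0,0.001,-0.003,0, 0.001,0.001,0.042,0,0.001,-0.003,0, 0.001,0.001,0.049,0,0.001,-0.003,0, 0.001,0.001,0.049,0,0.001,-0.003,0]'; python3 -c "
from h import *
st();print(observe()['wrist_torque'])"
```

```text
time_s: 27.8
tool_pos: [0.572, -0.1088, 0.1694]
eef_rot: [-179.9, -0.0, 25.5]
force: [-0.3, -0.4, -2.0]
width: 0.0134
gripper_force: 60.6
27.8 [ 0.572  -0.1088  0.1694] [-179.95   -0.     25.46] [ 8.900e+00 -3.000e-01 -4.200e+00 -1.000e-01 -8.610e+01  1.065e+02] 0.0134 [-0.3 -0.4 -2. ]
[-0.01594716  0.00592194 -0.0221867 ]
```

```bash
python3 -m inch '[0,0,0,0,0,0.095,0, 0,0,0,0,0,0.19,0, 0,0,0,0,0,0.285,0, 0,0,0,0,0,0.38,0, 0,0,0,0,0,0.475,0, 0,0,0,0,0,0.57,0, 0,0,0,0,0,0.665,0, 0,0,0,0,0,0.76,0]'; python3 -m inch '[0,0,0,0,0,0.095,0, 0,0,0,0,0,0.19,0, 0,0,0,0,0,0.285,0, 0,0,0,0,0,0.38,0, 0,0,0,0,0,0.475,0, 0,0,0,0,0,0.57,0, 0,0,0,0,0,0.61,0, 0,0,0,0,0,0.61,0]'; python3 -c "
from h import *
print(observe()['wrist_torque'])"; python3 -m inch '[0,0,0,0,0,0.02,0, 0,0,0,0,0,0.04,0, 0,0,0,0,0,0.04,0]'; python3 -c "
from h import *
st();print(observe()['wrist_torque'])"
```

```text
time_s: 28.6
tool_pos: [0.5728, -0.1101, 0.1699]
eef_rot: [-180.0, -0.1, -43.3]
force: [3.6, -5.0, -5.1]
width: 0.0134
gripper_force: 60.3
time_s: 29.4
tool_pos: [0.5725, -0.1101, 0.1699]
eef_rot: [-179.9, -0.1, -98.0]
force: [1.9, -3.0, -2.6]
width: 0.0137
gripper_force: 60.6
[-1.28896714 -0.85759717  0.06449903]
time_s: 29.7
tool_pos: [0.5725, -0.1099, 0.17]
eef_rot: [-179.9, -0.0, -101.5]
force: [3.8, -4.5, -3.1]
width: 0.0133
gripper_force: 60.5
29.7 [ 0.5725 -0.1099  0.17  ] [-1.7993e+02 -3.0000e-02 -1.0151e+02] [  8.9  -0.3  -4.1   0.1 -86.1 -20.4] 0.0133 [ 3.8 -4.5 -3.1]
[-1.83968375 -0.94942867  0.10824812]
```

```bash
python3 -m inch '[0,0,0,0,0,0.02,0, 0,0,0,0,0,0.04,0, 0,0,0,0,0,0.04,0]'; python3 -c "
from h import *
print(observe()['wrist_torque'])"; python3 -m inch '[0,0,0,0,0,0.02,0, 0,0,0,0,0,0.03,0, 0,0,0,0,0,0.03,0]'; python3 -c "
from h import *
st();print(observe()['wrist_torque'])"
```

```text
time_s: 30.0
tool_pos: [0.5725, -0.1099, 0.1699]
eef_rot: [-179.9, -0.0, -105.1]
force: [2.5, -5.4, -3.2]
width: 0.0134
gripper_force: 60.4
[-1.84116781 -0.93935244  0.12317281]
time_s: 30.3
tool_pos: [0.5725, -0.11, 0.17]
eef_rot: [-179.9, -0.0, -107.7]
force: [2.5, -4.9, -4.1]
width: 0.0131
gripper_force: 60.8
30.3 [ 0.5725 -0.11    0.17  ] [-1.7992e+02 -4.0000e-02 -1.0773e+02] [  8.9  -0.3  -4.1   0.1 -86.1 -26.6] 0.0131 [ 2.5 -4.9 -4.1]
[-2.07533295 -0.99169455  0.72230977]
```

```bash
python3 -m inch '[0,0,0,0,0,-0.06,0, 0,0,0,0,0,-0.12,0, 0,0,0,0,0,-0.12,0, 0,0,-0.03,0,0,-0.12,0, 0,0,-0.06,0,0,-0.12,0, 0,0,-0.10,0,0,-0.12,0, 0,0,-0.10,0,0,-0.12,0]'; python3 -c "
from h import *
st();go(.6885,.0627,.220,-30)"
```

```text
time_s: 31.0
tool_pos: [0.5735, -0.1093, 0.2248]
eef_rot: [-179.6, 0.1, -97.0]
force: [0.8, 0.1, -1.8]
width: 0.0137
gripper_force: 60.7
31.0 [ 0.5735 -0.1093  0.2248] [-1.796e+02  6.000e-02 -9.701e+01] [  8.9  -0.6   1.3   0.  -91.4 -15.9] 0.0137 [ 0.8  0.1 -1.8]
ROW [-0.3694, -0.1863, 0.0114] [-0.0044, -0.002, -0.7445] | dist 0.207 turn 67.0
```

```bash
python3 -m inch '[-0.369,-0.186,0.01,-0.004,-0.002,-0.745,0, -0.369,-0.186,0.01,-0.004,-0.002,-0.745,0, -0.369,-0.186,0.01,-0.004,-0.002,-0.745,0, -0.369,-0.186,0.01,-0.004,-0.002,-0.745,0, -0.369,-0.186,0.01,-0.004,-0.002,-0.745,0, -0.369,-0.186,0.01,-0.004,-0.002,-0.745,0, -0.369,-0.186,0.01,-0.004,-0.002,-0.745,0, -0.369,-0.186,0.01,-0.004,-0.002,-0.745,0]'; python3 -m inch '[0,0,0,0,0,0,0]'; python3 - <<'E'
from h import *
from ms import fit
st();go(.6885,.0627,.195,-30)
im,W=cloud('wrist');Z=W[...,2];save('w5',im)
c=(.6885,.0625)
P=W[(np.hypot(W[...,0]-c[0],W[...,1]-c[1])<.02)&(Z>.114)&(Z<.123)]
print(len(P))
if len(P)>30: fit('s1',P)
for n,c in dict(s2=(.572,-.109)).items():
    P=W[(np.hypot(W[...,0]-c[0],W[...,1]-c[1])<.02)&(Z>.114)&(Z<.123)]
    if len(P)>30: fit(n,P)
E
```

```text
time_s: 31.8
tool_pos: [0.6867, 0.0635, 0.2143]
eef_rot: [179.8, 0.4, -29.6]
force: [-0.5, 0.5, -2.0]
width: 0.0135
gripper_force: 60.9
time_s: 31.9
tool_pos: [0.6866, 0.0633, 0.2144]
eef_rot: [179.8, 0.4, -29.9]
force: [0.3, 0.5, -3.2]
width: 0.0133
gripper_force: 60.9
31.9 [0.6866 0.0633 0.2144] [179.85   0.39 -29.87] [ 21.7  16.4  18.9  -0.2 -92.9  38.4] 0.0133 [ 0.3  0.5 -3.2]
ROW [0.0041, -0.001, 0.0388] [0.0017, 0.0044, 0.0015] | dist 0.020 turn 0.4
230
s1 230 z 0.1190 ctr [699.  57.] size 12.3 8.7 yaw 150.2 mean [0.6991 0.0569]
```

View pics/w5.png

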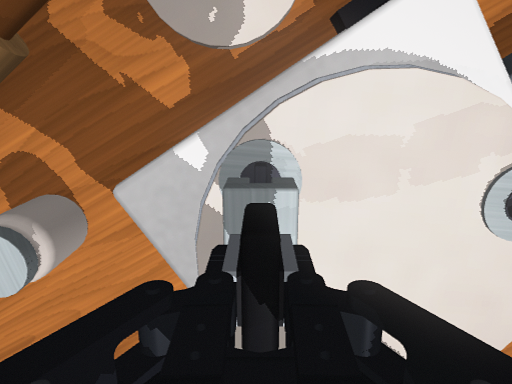

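```bash
python3 -c "
from h import *
go(.6905,.0618,.195,-30)"; python3 -m inch '[0.008,-0.001,0.02,0.002,0.004,0.001,0, 0.008,-0.001,0.039,0.002,0.004,0.001,0, 0.008,-0.001,0.039,0.002,0.004,0.001,0, 0.008,-0.001,0.039,0.002,0.004,0.001,0]'; python3 -c "
from h import *
st();go(.6905,.0618,.170,-30)"
```

```text
ROW [0.0084, -0.0016, 0.0389] [0.0017, 0.0043, -0.0008] | dist 0.020 turn 0.4
time_s: 32.35
tool_pos: [0.69, 0.0614, 0.1944]
eef_rot: [180.0, 0.1, -30.0]
force: [0.4, -0.7, -2.7]
width: 0.013
gripper_force: 60.9
32.35 [0.69   0.0614 0.1944] [ 1.7997e+02  6.0000e-02 -3.0020e+01] [ 21.5  16.4  16.8  -0.  -90.5  38.4] 0.013 [ 0.4 -0.7 -2.7]
ROW [0.0006, -0.0013, 0.0488] [0.0003, 0.0006, -0.0003] | dist 0.024 turn 0.1
```

```bash
python3 -m inch '[0,-0.001,0.012,0,0,0,0, 0,-0.001,0.022,0,0,0,0, 0,-0.001,0.032,0,0,0,0, 0,-0.001,0.042,0,0,0,0, 0,-0.001,0.049,0,0,0,0, 0,-0.001,0.049,0,0,0,0]'; python3 -c "
from h import *
st();print(observe()['wrist_torque'])"
```

```text
time_s: 32.95
tool_pos: [0.6902, 0.062, 0.1698]
eef_rot: [180.0, 0.1, -30.0]
force: [0.1, -1.0, -1.9]
width: 0.0134
gripper_force: 60.9
32.95 [0.6902 0.062  0.1698] [ 1.7999e+02  7.0000e-02 -2.9980e+01] [ 21.6  16.5  14.4  -0.  -87.9  38.4] 0.0134 [ 0.1 -1.  -1.9]
[-0.03023896 -0.05099931  0.01050796]
```

```bash
python3 -m inch '[0,0,0,0,0,0.095,0, 0,0,0,0,0,0.19,0, 0,0,0,0,0,0.285,0, 0,0,0,0,0,0.38,0, 0,0,0,0,0,0.475,0, 0,0,0,0,0,0.57,0, 0,0,0,0,0,0.665,0, 0,0,0,0,0,0.76,0]'; python3 -m inch '[0,0,0,0,0,0.095,0, 0,0,0,0,0,0.19,0, 0,0,0,0,0,0.285,0, 0,0,0,0,0,0.38,0, 0,0,0,0,0,0.475,0, 0,0,0,0,0,0.57,0, 0,0,0,0,0,0.68,0, 0,0,0,0,0,0.68,0]'; python3 -c "
from h import *
print(observe()['wrist_torque'])"; python3 -m inch '[0,0,0,0,0,0.02,0, 0,0,0,0,0,0.04,0, 0,0,0,0,0,0.04,0]'; python3 -c "
from h import *
st();print(observe()['wrist_torque'])"
```

```text
time_s: 33.75
tool_pos: [0.6913, 0.0617, 0.1708]
eef_rot: [-179.9, 0.0, -98.7]
force: [4.5, -2.2, -5.0]
width: 0.0133
gripper_force: 60.6
time_s: 34.55
tool_pos: [0.692, 0.0608, 0.1712]
eef_rot: [-179.9, 0.2, -159.9]
force: [5.2, -3.4, -4.5]
width: 0.0133
gripper_force: 60.6
[-1.52071997 -2.25481165  0.15323453]
time_s: 34.85
tool_pos: [0.6918, 0.0607, 0.1713]
eef_rot: [-179.9, 0.2, -163.3]
force: [4.9, -5.0, -4.4]
width: 0.0133
gripper_force: 60.8
34.85 [0.6918 0.0607 0.1713] [-1.7990e+02  1.7000e-01 -1.6328e+02] [ 21.5  16.5  14.5   0.1 -87.8 -94.8] 0.0133 [ 4.9 -5.  -4.4]
[-1.51039911 -1.80939541  0.11964205]
```

```bash
python3 -m inch '[0,0,0,0,0,0.02,0, 0,0,0,0,0,0.03,0, 0,0,0,0,0,0.03,0]'; python3 -c "
from h import *
print(observe()['wrist_torque'])"; python3 -m inch '[0,0,0,0,0,0.02,0, 0,0,0,0,0,0.02,0]'; python3 -c "
from h import *
st();print(observe()['wrist_torque'])"
```

```text
time_s: 35.15
tool_pos: [0.6918, 0.0607, 0.1713]
eef_rot: [-179.9, 0.2, -165.9]
force: [5.6, -4.1, -5.4]
width: 0.0134
gripper_force: 60.7
[-1.70872454 -2.04791147  0.27821402]
time_s: 35.35
tool_pos: [0.6918, 0.0606, 0.1713]
eef_rot: [-179.9, 0.2, -167.7]
force: [4.1, -4.7, -4.9]
width: 0.013
gripper_force: 60.9
35.35 [0.6918 0.0606 0.1713] [-1.7990e+02  1.7000e-01 -1.6772e+02] [ 21.5  16.5  14.5   0.1 -87.8 -99.2] 0.013 [ 4.1 -4.7 -4.9]
[-1.776669   -2.07890443  0.66551726]
```

```bash
python3 -m inch '[0,0,0,0,0,-0.06,0, 0,0,0,0,0,-0.12,0, 0,0,0,0,0,-0.12,0, 0,0,-0.03,0,0,-0.12,0, 0,0,-0.07,0,0,-0.12,0, 0,0,-0.16,0,0,-0.12,0, 0,0,-0.2,0,0,-0.12,0]'; python3 -c "
from h import *
st();go(.52,.06,.36,-110)"
```

```text
time_s: 36.05
tool_pos: [0.6911, 0.0615, 0.2772]
eef_rot: [-179.9, 0.4, -157.0]
force: [0.9, -0.6, -0.8]
width: 0.0132
gripper_force: 61.1
36.05 [0.6911 0.0615 0.2772] [-179.9     0.39 -157.02] [ 21.6  17.2  26.4   0.1 -98.8 -88.6] 0.0132 [ 0.9 -0.6 -0.8]
ROW [0.3151, 0.1305, -0.168] [-0.0028, 0.0036, -0.5225] | dist 0.190 turn 47.0
```

```bash
python3 -m inch '[0.315,0.13,-0.168,0,0.003,-0.52,0, 0.315,0.13,-0.168,0,0.003,-0.52,0, 0.315,0.13,-0.168,0,0.003,-0.52,0, 0.315,0.13,-0.168,0,0.003,-0.52,0, 0.315,0.13,-0.168,0,0.003,-0.52,0, 0.315,0.13,-0.168,0,0.003,-0.52,0, 0.315,0.13,-0.168,0,0.003,-0.52,0, 0.315,0.13,-0.168,0,0.003,-0.52,0]'; python3 - <<'E'
from h import *
from ms import fit
st();go(.42,.30,.28,-50)
im,W=cloud('wrist');Z=W[...,2];save('w6',im);np.save('w6',W)
for n,c in dict(s3=(.4845,.079),s2=(.572,-.109),s1=(.6905,.0618)).items():
    P=W[(np.hypot(W[...,0]-c[0],W[...,1]-c[1])<.02)&(Z>.114)&(Z<.123)]
    if len(P)>30:
        fit(n,P);c=P[:,:2]-P[:,:2].mean(0); w,v=np.linalg.eigh(c.T@c); print("  pca yaw %.1f"%(np.degrees(np.arctan2(v[1,1],v[0,1]))%180))
E
```

```text
time_s: 36.85
tool_pos: [0.52, 0.0598, 0.3555]
eef_rot: [179.9, -0.2, -110.3]
force: [1.2, 0.2, -2.3]
width: 0.013
gripper_force: 61.2
36.85 [0.52   0.0598 0.3555] [ 1.7993e+02 -1.6000e-01 -1.1026e+02] [ 2.87e+01 -6.40e+00  9.50e+00  1.00e-01 -1.06e+02 -4.89e+01] 0.013 [ 1.2  0.2 -2.3]
ROW [-0.3818, 0.3538, 0.1504] [0.0016, -0.0012, -0.6695] | dist 0.271 turn 60.3
s3 217 z 0.1191 ctr [484.3  79.1] size 29.9 9.1 yaw 145.5 mean [0.4845 0.0786]
  pca yaw 145.4
s2 308 z 0.1186 ctr [ 572.4 -108.7] size 29.8 9.2 yaw 85.6 mean [ 0.572  -0.1084]
  pca yaw 85.4
s1 196 z 0.1189 ctr [690.8  61.7] size 30.3 9.0 yaw 23.8 mean [0.6901 0.0613]
  pca yaw 25.4
```

View pics/w6.png

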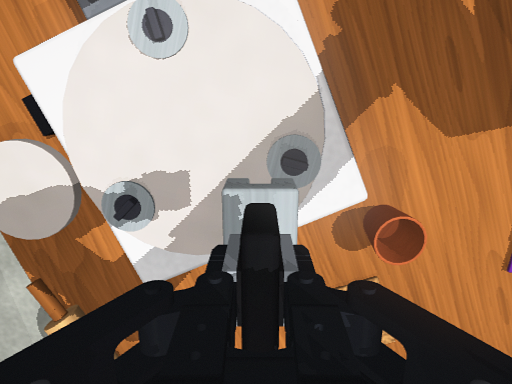

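All three bars point at the centre (145.4°, 85.4°, 25.4°). Next the key goes back to its pad.

```bash
python3 -m inch '[-0.382,0.354,0.1,0,0,-0.67,0, -0.382,0.354,0.1,0,0,-0.67,0, -0.382,0.354,0.1,0,0,-0.67,0, -0.382,0.354,0.1,0,0,-0.67,0, -0.382,0.354,0.1,0,0,-0.67,0, -0.382,0.354,0.1,0,0,-0.67,0, -0.382,0.354,0.1,0,0,-0.67,0, -0.382,0.354,0.1,0,0,-0.67,0]'; python3 -c "
from h import *
st();go(.477,.382,.20,-30)"
```

```text
time_s: 37.7
tool_pos: [0.4191, 0.3004, 0.3041]
eef_rot: [179.7, -0.0, -49.7]
force: [0.1, -0.5, -2.3]
width: 0.0134
gripper_force: 61.3
37.7 [0.4191 0.3004 0.3041] [ 1.7972e+02 -3.0000e-02 -4.9730e+01] [ 5.80e+01 -9.10e+00  1.60e+00 -1.00e-01 -1.01e+02 -1.77e+01] 0.0134 [ 0.1 -0.5 -2.3]
ROW [-0.0497, -0.1949, 0.2071] [0.0032, 0.0002, -0.2192] | dist 0.144 turn 19.7
```

```bash
python3 -m inch '[-0.05,-0.195,0.05,0.003,0,-0.219,0, -0.05,-0.195,0.1,0.003,0,-0.219,0, -0.05,-0.195,0.15,0.003,0,-0.219,0, -0.05,-0.195,0.207,0.003,0,-0.219,0, -0.05,-0.195,0.207,0.003,0,-0.219,0, -0.05,-0.195,0.207,0.003,0,-0.219,0]'; python3 -c "
from h import *
st();go(.477,.382,.073,-30)"
```

```text
time_s: 38.3
tool_pos: [0.4779, 0.381, 0.2015]
eef_rot: [-180.0, -0.0, -30.3]
force: [-0.1, -0.2, -1.0]
width: 0.0133
gripper_force: 61.6
38.3 [0.4779 0.381  0.2015] [-1.7995e+02 -4.0000e-02 -3.0290e+01] [ 57.3   3.9   3.4   0.  -89.5   2.4] 0.0133 [-0.1 -0.2 -1. ]
ROW [-0.0028, -0.0006, 0.257] [-0.0005, -0.0005, -0.0032] | dist 0.129 turn 0.3
```

```bash
python3 -m inch '[0,0,0.06,0,0,0,0, 0,0,0.13,0,0,0,0, 0,0,0.19,0,0,0,0, 0,0,0.225,0,0,0,0, 0,0,0.245,0,0,0,0, 0,0,0.257,0,0,0,0, 0,0,0.261,0,0,0,0, 0,0,0.261,0,0,0,0]'; python3 -c "
from h import *
st()"
```

```text
time_s: 39.1
tool_pos: [0.4778, 0.3822, 0.0714]
eef_rot: [-179.8, -0.0, -30.1]
force: [0.2, -0.6, -2.3]
width: 0.0134
gripper_force: 61.6
39.1 [0.4778 0.3822 0.0714] [-1.7984e+02 -1.0000e-02 -3.0090e+01] [ 57.4   6.2  -7.7  -0.  -75.9   2.5] 0.0134 [ 0.2 -0.6 -2.3]
```

```bash
python3 -m inch '[0,0,0.003,0,0,0,0, 0,0,0.003,0,0,0,0.1, 0,0,0.003,0,0,0,0.25, 0,0,0.003,0,0,0,0.5, 0,0,0.003,0,0,0,0.6, 0,0,0.003,0,0,0,0.6]'; python3 -m inch '[0,0,-0.1,0,0,0,0.6, 0,0,-0.2,0,0,0,0.6, 0,0,-0.3,0,0,0,0.6, 0,0,-0.4,0,0,0,0.6, 0,0,-0.48,0,0,0,0.6, 0,0,-0.48,0,0,0,0.6]'; python3 - <<'E'
from h import *
from ms import fit
st();go(.42,.12,.32,-90)
im,W=cloud('top');Z=W[...,2];cv2.imwrite('top2.png',im);np.save('top2',W)
near=(np.hypot(W[...,0]-.478,W[...,1]-.382)<.06)
P=W[near&(Z>.095)&(Z<.12)]
if len(P)>20: fit('grip',P)
save('final1',cv2.resize(im[120:260,80:430],(800,320)))
m=(Z>.14)&(np.hypot(W[...,0]-.545,W[...,1]+.197)<.04);fit('knob',W[m])
E
```

```text
time_s: 39.7
tool_pos: [0.4773, 0.3817, 0.0683]
eef_rot: [-180.0, 0.0, -30.1]
force: [-0.4, -0.3, -1.0]
width: 0.0514
gripper_force: 0.0
time_s: 40.3
tool_pos: [0.4788, 0.3819, 0.3163]
eef_rot: [-179.3, -0.2, -30.1]
force: [0.3, 0.4, 0.2]
width: 0.0513
gripper_force: 0.0
40.3 [0.4788 0.3819 0.3163] [-1.7932e+02 -1.7000e-01 -3.0110e+01] [ 5.740e+01  5.100e+00  1.660e+01  1.000e-01 -1.009e+02  2.500e+00] 0.0513 [0.3 0.4 0.2]
ROW [0.1611, 0.5119, -0.0129] [-0.0078, 0.0022, 0.6654] | dist 0.268 turn 59.9
grip 99 z 0.1072 ctr [477.1 382.1] size 48.9 15.7 yaw 152.7 mean [0.4768 0.382 ]
knob 115 z 0.1736 ctr [ 542.  -197.3] size 31.4 30.6 yaw 44.4 mean [ 0.5405 -0.1973]
```

View pics/final1.png

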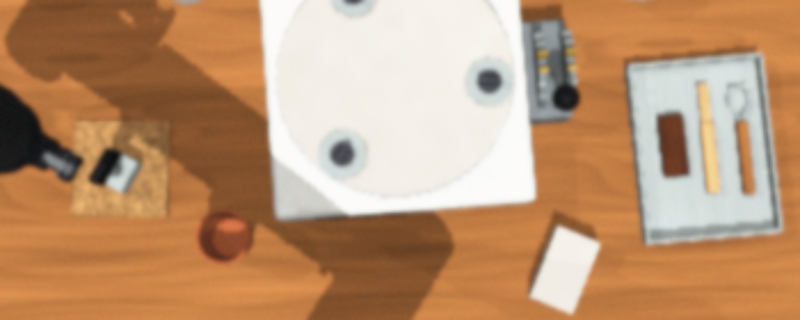

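```bash
python3 -m inch '[0.161,0.512,-0.013,0,0,0.72,0.6, 0.161,0.512,-0.013,-0.008,0.002,0.72,0.6, 0.161,0.512,-0.013,-0.008,0.002,0.72,0.6, 0.161,0.512,-0.013,-0.008,0.002,0.72,0.6, 0.161,0.512,-0.013,-0.008,0.002,0.72,0.6, 0.161,0.512,-0.013,-0.008,0.002,0.72,0.6, 0.161,0.512,-0.013,-0.008,0.002,0.72,0.6, 0.161,0.512,-0.013,-0.008,0.002,0.72,0.6]'; python3 -c "
from h import *
st();go(.55,-.12,.34,-163)"
```

```text
time_s: 41.15
tool_pos: [0.4183, 0.1188, 0.314]
eef_rot: [179.5, -0.5, -95.2]
force: [-0.9, 0.5, 0.3]
width: 0.0513
gripper_force: 0.0
41.15 [0.4183 0.1188 0.314 ] [179.48  -0.46 -95.24] [ 4.260e+01 -2.090e+01 -6.900e+00 -1.000e-01 -1.047e+02 -4.790e+01] 0.0513 [-0.9  0.5  0.3]
ROW [0.452, -0.3054, -0.0512] [0.002, -0.0079, 0.7529] | dist 0.274 turn 67.8
```

```bash
python3 -m inch '[0.452,-0.305,-0.051,0,0,0.753,0.6, 0.452,-0.305,-0.051,0.002,-0.008,0.753,0.6, 0.452,-0.305,-0.051,0.002,-0.008,0.753,0.6, 0.452,-0.305,-0.051,0.002,-0.008,0.753,0.6, 0.452,-0.305,-0.051,0.002,-0.008,0.753,0.6, 0.452,-0.305,-0.051,0.002,-0.008,0.753,0.6, 0.452,-0.305,-0.051,0.002,-0.008,0.753,0.6, 0.452,-0.305,-0.051,0.002,-0.008,0.753,0.6]'; python3 - <<'E'
from h import *
from ms import fit
st()
im,W=cloud('wrist');Z=W[...,2];save('w7',im);np.save('w7',W)
near=(np.hypot(W[...,0]-.545,W[...,1]+.197)<.05)&(Z>.135)&(Z<.2)
P=W[near];fit('knob',P)
from scipy.optimize import least_squares
f=lambda c:np.linalg.norm(P-c,axis=1)-.017
r=least_squares(f,[.542,-.197,.16],loss='soft_l1',f_scale=.001);print('sphere',r.x,np.std(f(r.x)))
hsv=cv2.cvtColor(im,cv2.COLOR_BGR2HSV);m=(hsv[...,1]>110)&(Z>.08)&(Z<.14)
n,l,s,c=cv2.connectedComponentsWithStats(m.astype(np.uint8))
for i in range(1,n):
    if s[i,4]>60: fit('brass',W[l==i])
C=W[(Z>.06)&(Z<.072)&(np.abs(W[...,1])<.4)];
E
```

```text
time_s: 41.95
tool_pos: [0.5518, -0.1193, 0.3386]
eef_rot: [179.9, -0.1, -163.1]
force: [0.5, 0.8, -0.5]
width: 0.0514
gripper_force: 0.0
41.95 [ 0.5518 -0.1193  0.3386] [ 1.7995e+02 -1.4000e-01 -1.6310e+02] [   8.1   -0.7   13.1   -0.  -104.   -81.3] 0.0514 [ 0.5  0.8 -0.5]
knob 1080 z 0.1752 ctr [ 540.3 -196.6] size 33.5 31.5 yaw 56.5 mean [ 0.5391 -0.1953]
sphere [ 0.54110344 -0.19723356  0.16296056] 0.0005265380446766464
brass 77 z 0.1236 ctr [ 584.5 -212.5] size 12.1 6.2 yaw 87.6 mean [ 0.5842 -0.2118]
brass 71 z 0.1238 ctr [ 582.4 -176.8] size 12.1 5.4 yaw 90.7 mean [ 0.5821 -0.1763]
brass 124 z 0.1217 ctr [ 607.3 -211.6] size 12.7 12.4 yaw 3.6 mean [ 0.6038 -0.2112]
brass 115 z 0.1215 ctr [ 602.3 -175.8] size 12.2 7.8 yaw 91.0 mean [ 0.6016 -0.1755]
```

View pics/w7.png

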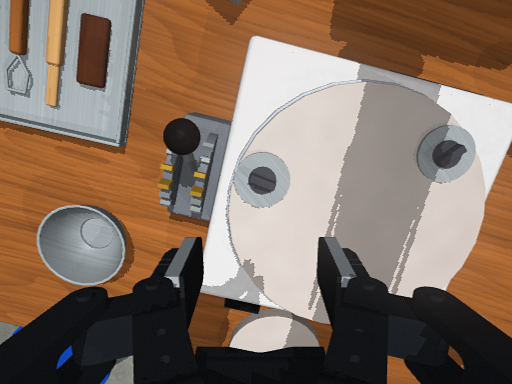

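The wrist view shows the knob at (181,136) leaning to the stop side; the tall brass ridges straddle x≈0.593. I'll grip the knob across its hinge axis and swing it along its arc.

```bash
python3 -c "
from h import *
go(.5411,-.197,.235,-177)"; python3 -m inch '[0.009,0,0,0,0,0.01,0.6]'; python3 -c "
from h import *
st();go(.5411,-.197,.235,-177)"
```

```text
ROW [0.0645, -0.1438, 0.2079] [0.0003, -0.0012, 0.1511] | dist 0.130 turn 13.6
time_s: 42.1
tool_pos: [0.5473, -0.1196, 0.3392]
eef_rot: [180.0, -0.1, -163.4]
force: [0.1, -0.1, 0.2]
width: 0.0513
gripper_force: 0.0
42.1 [ 0.5473 -0.1196  0.3392] [ 1.7996e+02 -9.0000e-02 -1.6341e+02] [   8.2   -1.4   12.5   -0.  -104.   -81.6] 0.0513 [ 0.1 -0.1  0.2]
ROW [0.0558, -0.1449, 0.2084] [0.0003, -0.0011, 0.151] | dist 0.130 turn 13.6
```

```bash
python3 -m inch '[0.056,-0.145,0.05,0,-0.001,0.151,0.6, 0.056,-0.145,0.1,0,-0.001,0.151,0.6, 0.056,-0.145,0.15,0,-0.001,0.151,0.6, 0.056,-0.145,0.208,0,-0.001,0.151,0.6, 0.056,-0.145,0.208,0,-0.001,0.151,0.6, 0.056,-0.145,0.208,0,-0.001,0.151,0.6]'; python3 -c "
from h import *
st();go(.5411,-.197,.145,-177)"
```

```text
time_s: 42.7
tool_pos: [0.5408, -0.1971, 0.2373]
eef_rot: [-180.0, 0.1, -177.0]
force: [-0.5, -0.7, 1.1]
width: 0.0514
gripper_force: 0.0
42.7 [ 0.5408 -0.1971  0.2373] [-1.7998e+02  1.0000e-01 -1.7702e+02] [ -0.1  -1.5   1.7   0.  -93.1 -87. ] 0.0514 [-0.5 -0.7  1.1]
ROW [-0.0002, 0.0003, 0.1845] [-0.0002, 0.0011, -0.0002] | dist 0.092 turn 0.1
```

```bash
python3 -m inch '[0,0,0.05,0,0.001,0,0.6, 0,0,0.1,0,0.001,0,0.6, 0,0,0.15,0,0.001,0,0.6, 0,0,0.185,0,0.001,0,0.6, 0,0,0.185,0,0.001,0,0.5, 0,0,0.185,0,0.001,0,0.3, 0,0,0.185,0,0.001,0,0.3, 0,0,0.185,0,0.001,0,0.3]'; python3 -c "
from h import *
st();go(.592,-.194,.158,-177)"
```

```text
time_s: 43.5
tool_pos: [0.5421, -0.1983, 0.1465]
eef_rot: [-179.9, 0.2, -177.1]
force: [0.9, -6.0, -5.3]
width: 0.0317
gripper_force: 59.6
43.5 [ 0.5421 -0.1983  0.1465] [-1.7989e+02  1.7000e-01 -1.7713e+02] [ -0.1  -1.   -7.3   0.1 -83.5 -87. ] 0.0317 [ 0.9 -6.  -5.3]
ROW [-0.1003, 0.0035, -0.0228] [-0.0013, 0.0019, -0.0014] | dist 0.051 turn 0.2
```

```bash
python3 -m inch '[-0.017,0,-0.0076,0,0,0,0.3, -0.034,0.001,-0.0138,0,0,0,0.3, -0.052,0.001,-0.0184,0,0,0,0.3, -0.068,0.002,-0.0214,0,0,0,0.3, -0.086,0.002,-0.0234,0,0,0,0.3, -0.102,0.003,-0.024,0,0,0,0.3, -0.102,0.003,-0.024,0,0,0,0.3, -0.102,0.003,-0.024,0,0,0,0.3]'; python3 -m inch '[0,0,0,0,0,0,0.4, 0,0,0,0,0,0,0.6, 0,0,0,0,0,0,0.7, 0,0,0,0,0,0,0.7, 0,0,-0.1,0,0,0,0.7, 0,0,-0.2,0,0,0,0.7, 0,0,-0.26,0,0,0,0.7, 0,0,-0.26,0,0,0,0.7]'; python3 - <<'E'
from h import *
st();go(.55,-.10,.34,-177)
im,W=cloud('top');Z=W[...,2]
P=W[(np.abs(W[...,0]-.58)<.07)&(np.abs(W[...,1]+.195)<.03)&(Z>.14)&(Z<.2)];print(len(P),np.round(np.median(P,0),4) if len(P) else '')
E
```

```text
time_s: 44.3
tool_pos: [0.5928, -0.1956, 0.1576]
eef_rot: [-179.8, 0.1, -177.3]
force: [3.4, -11.4, -8.2]
width: 0.0276
gripper_force: 56.8
time_s: 45.1
tool_pos: [0.5933, -0.1937, 0.2934]
eef_rot: [-179.9, 0.6, -177.1]
force: [0.5, -0.1, 0.1]
width: 0.0597
gripper_force: 0.0
45.1 [ 0.5933 -0.1937  0.2934] [-179.87    0.61 -177.13] [  0.3   6.3  15.6   0.1 -98.6 -87.5] 0.0597 [ 0.5 -0.1  0.1]
ROW [0.0761, 0.1912, -0.0944] [-0.0015, 0.0068, -0.0014] | dist 0.113 turn 0.6
117 [ 0.5742 -0.1947  0.186 ]
```

```bash
python3 -m inch '[0.076,0.16,-0.09,0,0.006,0,0.7, 0.076,0.16,-0.09,0,0.006,0,0.7, 0.076,0.16,-0.09,0,0.006,0,0.7, 0.076,0.16,-0.09,0,0.006,0,0.7, 0.076,0.16,-0.09,0,0.006,0,0.7]'; python3 - <<'E'
from h import *
from scipy.optimize import least_squares
st()
im,W=cloud('wrist');Z=W[...,2];save('w8',im)
P=W[(np.abs(W[...,0]-.58)<.07)&(np.abs(W[...,1]+.195)<.03)&(Z>.14)&(Z<.2)];print(len(P))
f=lambda c:np.linalg.norm(P-c,axis=1)-.017
r=least_squares(f,[np.median(P[:,0]),-.195,.17],loss='soft_l1',f_scale=.001);print('sphere',r.x,np.std(f(r.x)))
E
```

```text
time_s: 45.65
tool_pos: [0.55, -0.115, 0.3296]
eef_rot: [180.0, -0.6, -177.1]
force: [0.5, -0.3, -0.7]
width: 0.0598
gripper_force: 0.0
45.65 [ 0.55   -0.115   0.3296] [ 179.96   -0.65 -177.12] [ 8.600e+00 -1.000e+00  1.190e+01 -1.000e-01 -1.035e+02 -9.570e+01] 0.0598 [ 0.5 -0.3 -0.7]
1103
sphere [ 0.57544109 -0.19538434  0.17429721] 0.0005212558204638724
```

View pics/w8.png

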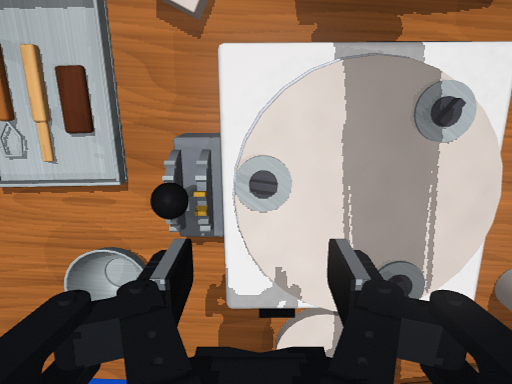

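The knob slipped in the grip and sits at x=0.575, about 17 mm short of the notch at 0.592. I'll grip it again, centred, and carry it the rest.

```bash
python3 -c "
from h import *
go(.5754,-.1955,.25,-177)"; python3 -m inch '[-0.06,-0.157,0.05,0,-0.006,0,0.7, -0.06,-0.157,0.1,0,-0.006,0,0.7, -0.06,-0.157,0.15,0,-0.006,0,0.7, -0.06,-0.157,0.15,0,-0.006,0,0.7, -0.06,-0.157,0.15,0,-0.006,0,0.7]'; python3 -c "
from h import *
st();go(.5754,-.1955,.154,-177)"
```

```text
ROW [-0.0445, -0.1627, 0.1582] [0.0004, -0.0075, -0.0017] | dist 0.116 turn 0.7
time_s: 46.2
tool_pos: [0.5831, -0.1927, 0.2557]
eef_rot: [-180.0, -0.1, -177.2]
force: [-0.3, 0.8, 2.0]
width: 0.0595
gripper_force: 0.0
46.2 [ 0.5831 -0.1927  0.2557] [-1.7998e+02 -7.0000e-02 -1.7719e+02] [  0.4   4.7   9.9   0.  -95.3 -87.6] 0.0595 [-0.3  0.8  2. ]
ROW [0.0154, -0.0047, 0.2033] [-0.0002, -0.0008, -0.0021] | dist 0.102 turn 0.2
```

```bash
python3 -m inch '[0.015,-0.005,0.05,0,-0.001,-0.002,0.7, 0.015,-0.005,0.1,0,-0.001,-0.002,0.7, 0.015,-0.005,0.16,0,-0.001,-0.002,0.7, 0.015,-0.005,0.203,0,-0.001,-0.002,0.7, 0.015,-0.005,0.203,0,-0.001,-0.002,0.5, 0.015,-0.005,0.203,0,-0.001,-0.002,0.2, 0.015,-0.005,0.203,0,-0.001,-0.002,0, 0.015,-0.005,0.203,0,-0.001,-0.002,0]'; python3 -c "
from h import *
st();go(.594,-.194,.155,-177)"
```

```text
time_s: 47.0
tool_pos: [0.5766, -0.1963, 0.157]
eef_rot: [-179.9, 0.3, -177.0]
force: [0.7, -6.7, -4.7]
width: 0.0313
gripper_force: 59.7
47.0 [ 0.5766 -0.1963  0.157 ] [-179.87    0.25 -177.  ] [  0.1   3.7  -1.5   0.1 -84.6 -87.1] 0.0313 [ 0.7 -6.7 -4.7]
ROW [-0.035, 0.0028, 0.0041] [-0.0015, 0.0028, -0.0] | dist 0.018 turn 0.3
```

```bash
python3 -m inch '[-0.006,0,0,0,0,0,0, -0.012,0,0,0,0,0,0, -0.018,0.001,0,0,0,0,0, -0.024,0.001,0,0,0,0,0, -0.03,0.001,0,0,0,0,0, -0.036,0.002,0,0,0,0,0, -0.036,0.002,0,0,0,0,0]';  python3 -m inch '[0,0,0,0,0,0,0.4, 0,0,0,0,0,0,0.7, 0,0,0,0,0,0,0.7, 0,0,0,0,0,0,0.7, 0,0,-0.1,0,0,0,0.7, 0,0,-0.2,0,0,0,0.7, 0,0,-0.26,0,0,0,0.7, 0,0,-0.26,0,0,0,0.7]'; python3 -m inch '[0.076,0.16,-0.09,0,0.006,0,0.7, 0.076,0.16,-0.09,0,0.006,0,0.7, 0.076,0.16,-0.09,0,0.006,0,0.7, 0.076,0.16,-0.09,0,0.006,0,0.7, 0.076,0.16,-0.09,0,0.006,0,0.7]'; cat > kn.py <<'E'
from h import *
from scipy.optimize import least_squares
st()
im,W=cloud('wrist');Z=W[...,2]
P=W[(np.abs(W[...,0]-.58)<.07)&(np.abs(W[...,1]+.195)<.03)&(Z>.14)&(Z<.2)];print(len(P))
f=lambda c:np.linalg.norm(P-c,axis=1)-.017
r=least_squares(f,[np.median(P[:,0]),-.195,.17],loss='soft_l1',f_scale=.001);print('sphere',r.x,np.std(f(r.x)))
hsv=cv2.cvtColor(im,cv2.COLOR_BGR2HSV);m=(hsv[...,1]>110)&(Z>.08)&(Z<.14)
from ms import fit
n,l,s,c=cv2.connectedComponentsWithStats(m.astype(np.uint8))
for i in range(1,n):
    if s[i,4]>30: fit('brass',W[l==i])
E
python3 kn.py
```

```text
time_s: 47.7
tool_pos: [0.5951, -0.1954, 0.1581]
eef_rot: [-179.8, 0.3, -177.2]
force: [1.5, -7.6, -3.1]
width: 0.031
gripper_force: 60.4
time_s: 48.5
tool_pos: [0.595, -0.1935, 0.2919]
eef_rot: [-179.9, 0.7, -176.9]
force: [0.4, -0.7, 0.3]
width: 0.0599
gripper_force: 0.0
time_s: 49.0
tool_pos: [0.5514, -0.1151, 0.3284]
eef_rot: [180.0, -0.5, -176.9]
force: [0.0, 0.8, 0.8]
width: 0.0595
gripper_force: 0.0
49.0 [ 0.5514 -0.1151  0.3284] [ 179.96   -0.5  -176.94] [ 8.600e+00 -1.000e+00  1.180e+01 -1.000e-01 -1.032e+02 -9.550e+01] 0.0595 [0.  0.8 0.8]
1104
sphere [ 0.58990144 -0.19461461  0.17571081] 0.0010835030168998927
brass 76 z 0.1235 ctr [ 584.9 -212.7] size 12.2 6.4 yaw 92.2 mean [ 0.584  -0.2118]
brass 78 z 0.1236 ctr [ 582.7 -176.7] size 12.2 6.5 yaw 92.2 mean [ 0.5821 -0.1759]
brass 123 z 0.1215 ctr [ 602.  -175.6] size 12.2 7.1 yaw 93.2 mean [ 0.6015 -0.1753]
```

The knob is at x=0.590 against a notch at 0.5925, so the lever is at about 0.63 rad. One last look before handing in.

```bash
python3 - <<'E'
from h import *
from ms import fit
im,W=cloud('top');Z=W[...,2]
fit('keygrip',W[(np.hypot(W[...,0]-.477,W[...,1]-.382)<.06)&(Z>.095)&(Z<.12)])
save('fin',cv2.resize(im,(800,600)))
E
```

```text
keygrip 98 z 0.1075 ctr [478.  383.6] size 48.9 16.0 yaw 151.1 mean [0.4769 0.3822]
```

View pics/fin.png

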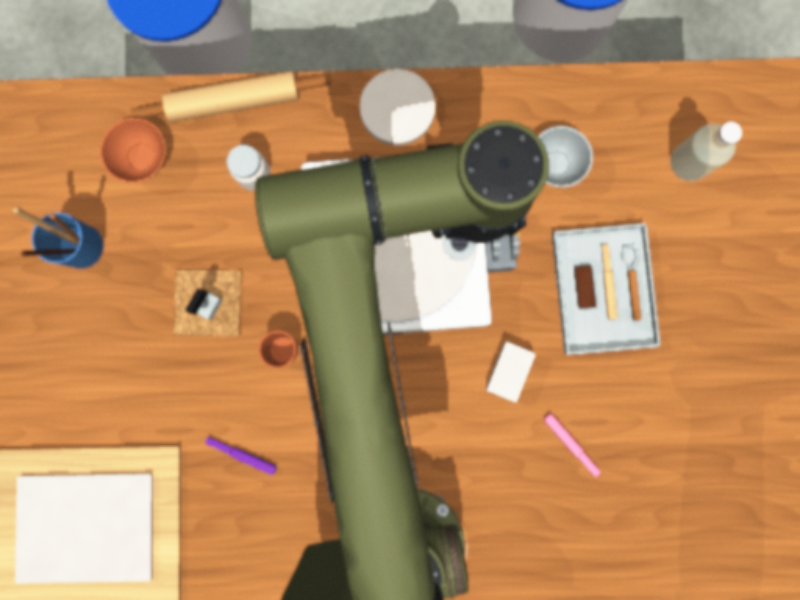

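The three tools are in the tray (585–635, 285), the key stands on its pad (204,303), and the bystanders have not moved.

```bash
python3 -c "
from rig import finish_job
print(finish_job())"
```

```text
the job is handed in; nothing more can be done
None
```

The job is handed in, with no verdict returned: by camera, the rib, knife and loop tool (no paddle was present) lie in the tray, all three screws are home, the key stands on its pad, and the lever is in its middle notch at about 0.63 rad.

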